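Pack up the wax-modelling bench

TASK

Pack up the wax bench: lay all the modelling tools that are lying on the table in front of the robot in the open kit drawer, then push the drawer fully home until it seats at its detent. Once the drawer is shut, lift the relief board out of the slotted rack and lean it centrally against the upright face of the angle plate, standing with its lower edge on the table a few centimetres out from the plate and its broad face against it, at a slant of about 15 to 20 degrees. Leave the tin and the glass burner standing where they are.

Things in the scene. Friction and masses are not known exactly. Their poses are not given: they have to be found in the camera images.
- knife: Wax knife, one of three or four modelling tools, 135 mm long, about 90 g (absent in some runs). Lies along its own x, z up. Grip block 85 x 22 x 18 mm (x -67 to +18 mm). Origin: underside, on the centre line, within 20 mm of the centre of mass. At +x: a plain flat steel blade 28 mm wide and 4 mm thick, to x = +68 mm, dark wood grip.
- brush: Stiff bench brush, 134 mm long, about 70 g (absent in some runs). Lies along its own x, z up. Grip block 85 x 22 x 18 mm (x -67 to +18 mm). Origin: underside, on the centre line, within 20 mm of the centre of mass. At +x: a ferrule and black bristle block up to 32 mm wide and 16 mm thick, to x = +67 mm, pale wood grip.
- scraper: Loop scraper, 137 mm long, about 80 g (absent in some runs). Lies along its own x, z up. Grip block 85 x 22 x 18 mm (x -67 to +18 mm). Origin: underside, on the centre line, within 20 mm of the centre of mass. At +x: an oval steel loop 28 mm wide and 4 mm thick, to x = +70 mm, mid-brown wood grip.
- rasp: Small rasp, 137 mm long, about 100 g (absent in some runs). Lies along its own x, z up. Grip block 85 x 22 x 18 mm (x -67 to +18 mm). Origin: underside, on the centre line, within 20 mm of the centre of mass. At +x: a straight dark steel bar 15 mm wide and 8 mm thick, to x = +70 mm, black rubber grip.
- drawer (a joint): Opening of the kit drawer, m: 0 = home (hard stop), 0.185 = fully out; starts at 0.165 to 0.18. About 1.2 N of friction; a sprung detent resists with a few N with 12 to 5 mm left, then pulls it home; stopped short it may spring back a little. It is the one drawer of a low grey steel cabinet, 250 deep x 300 wide x 92 mm high, on the table.
- drawer_floor (a point): Middle of the front end of the drawer's inner floor, 18 mm above the table; moves with it. x into the cabinet (closing), y across, z up. Floor: x 0 to 204 mm, y -129 to 129 mm; walls 6 mm thick, 48 mm high at the sides and back; front panel outside the front wall, its top 60 mm above the floor. Open by q, the floor is uncovered from x = 0 to q - 6 mm, the rest is under the cabinet.
- drawer_front (a point): Centre of the outer face of the flat, hard drawer front (294 mm wide, 12 to 78 mm above the table), 57 mm above the table; moves with the drawer; axes as drawer_floor. No protruding handle. Push here toward +x. The cabinet's top is 35 mm above this point.
- board: Relief board, slab 14 (x) x 140 (y) x 170 mm (z, height), about 250 g: plywood, black face with flat red wax ornament on its -x side. Origin: centre of its lower edge. Starts upright in the rack's middle slot, black face to the robot, axes parallel to the rack's.
- rack: Fixed aluminium rack, base 104 (x) x 150 (y) x 12 mm, with four rows of fins 8 mm thick, tops 67 mm above the table, making three slots 20 mm wide. Origin: centre of its underside on the table, x across the slots; the middle slot (x = 0) holds the board, its floor 12 mm above the table.
- plate: Fixed dark L-shaped angle plate, 140 mm wide. Its upright, 16 mm thick and 115 mm high, has a flat vertical face to the robot; its foot runs 101 mm back from it. Origin: on the table, middle of that face's lower edge; x into the plate (away from the robot), y along the face, z up.
- tin: Bystander among the tools: a flat round tin, 54 mm across, 24 mm high, origin at its underside.
- burner: Bystander: glass spirit burner, 80 mm across, 95 mm high. Origin at its underside.
There are look-alikes about, which are no part of the job. There is more than one size of the brush; the job needs the smallest.

How it is judged:
By the outcome, as a careful person would: the job done as asked, in the order asked, and still so for the second after the job is handed in, with the robot touching nothing.
Of knife, brush, scraper, rasp only 3 to 4 are there at a start; the rules pass over those that are not, and their reading is None.
At some moment in a run one of knife, brush, scraper, rasp may be knocked a few centimetres aside while the robot is not near it.
It also fails if it takes over 208 s, if anything falls off the work surface, if the arm or the gripper's body presses on something with over 40 N, if the wrist force passes 120 N, or if a joint passes its speed limit or range.

ROBOT

A 6-joint arm with a two-finger parallel gripper is mounted at the origin on the work surface. World frame = base frame: x ahead of the robot, y to its left, z up, the work surface at z = 0. Lengths are in m, angles in degrees, forces in N, time in s.
With the tool pointing down it reaches from about 0.375 to 0.9 m from the base axis. Payload 3.1 kg.
Tool frame: the origin (TCP) lies at the very end of the fingers, on their centre line; the grasp point (between the pads) lies 19 mm behind it; z points along the fingers, y is the line along which they close (so a half turn about z gives the same grasp; the last joint's range is limited). The gripper opens to 87 mm and grips with 3 to 60 N. Pads are 19 mm wide; open, the fingers measure 117 mm over their backs; the gripper's body (75 mm by 190 mm) begins 51 mm behind the grasp point.
Start: joints at [-82.019, 30.224, 82.088, -0, 67.689, -10.227], TCP at [0.195, -0.594, 0.223] pointing down, gripper open.
Joint ranges: [-176.69, 176.69], [-43.24, 126.21], [12.49, 139.97], [-82, 262], [0, 151.66], [-163.58, 163.58]. Speed limits (degrees/s): [159.86, 159.86, 180, 180, 180, 180].

INTERFACE

Orientations are given as a 3x3 rotation matrix whose columns are the frame's x, y, z axes.
In Python, from rig import readout, viewer, ticket gives the robot as it stands.
- The arm moves only by the tool send_rows, never from a script. Its argument "moves" is a list of rows, each a list of 6 numbers: the shift along the tool's x, y, z in units of 250 mm (1.0 is 250 mm), then the turn, a rotation vector about the tool's x, y, z in units of 90 degrees (1.0 is 90 degrees). A call has 1 to 12 rows; each row is the pose to reach, as a shift and turn from the pose commanded when the call began, along the tool's axes at that moment; what a row does not reach only later rows make up. A row lasts 1/10 s, in which the tool goes at most 50 mm and 8.59 degrees, less where a joint would pass 70% of its speed; a pose out of reach is approached as far as the arm can. A call with a number of a shift or a turn outside -1 to 1 is refused whole. A call with a gripper value outside its range is refused whole. "grip" is the opening, from 0 (shut) to 1 (fully open), set as the call begins (left out, the last holds). The fingers move at their own pace and stop on an object; the grip force is fixed at half the most. Time passes only in rows, so rows that repeat a pose let the fingers close. It gives the time, the measured TCP pose, the force, the opening and the grip force at its end, in the units of the state.
- readout.read_state(): the state, without advancing time (a new reading comes with each control period).
- viewer.capture(name): name is "scene" or "top" or "wrist"; returns (picture, depth): 420x560x3 uint8, red, green, blue; 420x560 float32, m along the optical axis (not along the pixel's ray), 0 where there is no reading.
- viewer.camera_info(name): a dict with "fx", "fy", "cx", "cy" (pixels), "R" (3x3) and "t" (3): a world point X has camera coordinates R X + t; the wrist camera has in their place "tool_from_camera" (4x4, takes a point from camera to tool coordinates, whose origin is the TCP and whose axes are the flange's). Camera axes: x right, y down, z forward; pixel columns grow to the right and rows downward; lengths in m; the calibration is good to about 2 mm. A picture is of the moment at which its call begins: read the wrist's pose just before it. camera_info takes no time and is no camera call.
- ticket.hand_in(): hands the job in; it is judged then, once.
The state is a dict: "time_s": time; "joint_positions": joint angles; "qvel": joint speeds; "tau": joint torques, N m; "position": TCP position; "tcp_rot": TCP orientation; "force": force on the tool from outside, world axes, zero at the start; "moment": the same for the moment, N m; "opening": opening from 0.0 (shut) to 1.0 (fully open); "grasp_force": force on a finger pad.
Only numpy, scipy, OpenCV 4.12 (cv2) and the standard library are available. Lean on these libraries where they do the work, as an engineer would, in place of code of your own. Each camera call takes 0.05 s, during which the arm holds its last target. There are 200 camera calls.

## Working session

There is one attempt and no reset: what is moved stays moved. The work goes in short steps, Python scripts to look and compute and a tool call to move; the robot and the scene stay as the last step left them, time stands still between calls to the robot, and variables do not carry over. Pictures are saved under pics/ and viewed, at most 14 in all, crops included, and the job is handed in when it is done.

Besides the shell and the picture viewer there is one more tool, called by a JSON object that holds its "api" and its "payload". send_rows: Moves the arm, as the interface text tells. Shifts and turns lie within -1 to 1; 1 stands for 250 mm of shift or 90 degrees of turn. Its arguments: {"type":"object","properties":{"moves":{"type":"array"},"grip":{"type":"number"}},"required":["moves"]}

```bash
mkdir -p pics; ls
cat > h.py <<'E'
import numpy as np, cv2
from rig import readout, viewer, ticket
def cap(name):
    s=readout.read_state(); p,d=viewer.capture(name); i=viewer.camera_info(name); return s,p,d,i
def cloud(s,d,i):
    v,u=np.mgrid[:420,:560]
    P=np.stack([(u-i['cx'])/i['fx']*d,(v-i['cy'])/i['fy']*d,d],-1)
    if 'R' in i: return (P-np.array(i['t']))@np.array(i['R'])
    T=np.array(i['tool_from_camera']); P=P@T[:3,:3].T+T[:3,3]
    return P@np.array(s['tcp_rot']).T+np.array(s['position'])
E
python3 - <<'E'
from h import *
for n in ['scene','top']:
    s,p,d,i=cap(n); cv2.imwrite(f'pics/{n}0.png',p[...,::-1]); np.savez(f'{n}0.npz',p=p,P=cloud(s,d,i),d=d)
    print({k:np.round(v,3).tolist() for k,v in i.items()})
print(s)
E
```

```text
pics
{'fx': 524.463, 'fy': 524.463, 'cx': 283.042, 'cy': 214.526, 'R': [[-0.183, 0.983, 0.013], [0.57, 0.117, -0.813], [-0.801, -0.141, -0.582]], 't': [0.155, -0.252, 1.643]}
{'fx': 430.38, 'fy': 430.38, 'cx': 279.563, 'cy': 218.492, 'R': [[0.018, -1.0, 0.0], [-0.993, -0.017, -0.116], [0.116, 0.002, -0.993]], 't': [-0.071, 0.521, 0.892]}
{'time_s': 0.05, 'joint_positions': array([-8.20187611e+01,  3.02771212e+01,  8.21550448e+01, -1.47312457e-03,
        6.76894045e+01, -1.02267946e+01]), 'qvel': array([-0.12103088, -0.06474797, -0.06151284, -0.03096616,  0.0267439 ,
        0.0675125 ]), 'tau': array([ 4.47892398e-04, -4.41367972e+01, -1.77341223e+01,  6.35130331e-02,
        5.33800945e-02, -4.16104365e-05]), 'position': array([ 0.19521701, -0.59297095,  0.22159886]), 'tcp_rot': array([[ 9.49925248e-01,  3.12477074e-01, -3.18165687e-04],
       [ 3.12477037e-01, -9.49922997e-01,  2.09794813e-03],
       [ 3.53327790e-04, -2.09231336e-03, -9.99997749e-01]]), 'force': array([-0.54147327, -0.19042248, -0.12290625]), 'moment': array([-0.00724255,  0.04754237, -0.00632709]), 'grasp_force': 0.0, 'opening': 0.9970743207714163}
```

View pics/scene0.png

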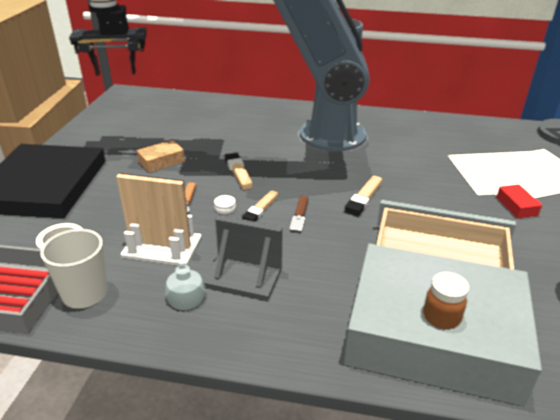

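View pics/top0.png

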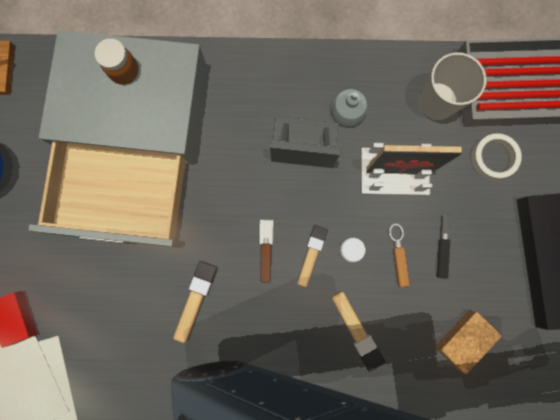

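The top view shows knife (266,250), small brush (312,255), scraper (400,255), rasp (444,247), with two larger brushes (195,300) and (355,330) as decoys. The drawer is at (115,190), the plate at (305,145) and the board in its rack at (405,165). A jar stands on the cabinet.

Run:
```python
from h import *
t=np.load('top0.npz');P=t['P'];p=t['p'];sc=np.load('scene0.npz');Q=sc['P'].reshape(-1,3)
tab=(P[...,2]<.004)&(P[...,2]>-.006)
print('table z',np.median(P[230:290,330:340,2]), 'scene table', np.median(sc['P'][200:215,310:340,2]))
m=((P[...,2]>.0025)&(P[...,2]<.04)).astype(np.uint8); m[:215]=0; m[:, :215]=0;m[300:]=0
n,l,st,c=cv2.connectedComponentsWithStats(m,connectivity=4)
for k in range(1,n):
    if st[k,4]<60: continue
    X=P[l==k]; (cx,cy),(w,h),a=cv2.minAreaRect((X[:,:2]*1000).astype(np.float32))
    mu=X[:,:2].mean(0); V=np.linalg.svd(X[:,:2]-mu,full_matrices=False)[2][0]
    R=Q[(np.linalg.norm(Q[:,:2]-mu,axis=1)<.03)&(Q[:,2]>.008)]
    print(st[k],'rect',np.round([cx,cy,w,h,a],1),'mean',mu.round(4),'ax',np.degrees(np.arctan2(V[1],V[0])).round(1),'z95 top/scene',np.percentile(X[:,2],95).round(4),np.percentile(R[:,2],90).round(4) if len(R) else None)
def at(u,v): print((u,v),P[v,u].round(4))
print('drawer');[at(*q) for q in [(40,231),(100,237),(165,242),(60,210),(60,150),(170,220),(178,160),(115,180),(55,135),(180,152),(120,146),(100,120)]]
print('rack');[at(*q) for q in [(370,150),(455,150),(410,148),(370,146),(367,172),(430,185),(395,190),(376,182),(417,180)]]
print('plate');[at(*q) for q in [(275,150),(335,157),(300,152),(305,160),(275,158),(335,163),(350,97),(300,135)]]
```

```text
table z -0.0005117830907230951 scene table -0.0010979210395898524
[437 215  14  64 644] rect [ 469.6 -422.9   28.8  137.2   84.4] mean [ 0.4638 -0.4174] ax 174.4 z95 top/scene 0.0193 None
[519 215  23  85 858] rect [ 450.6 -598.8  183.4    5.8    5.5] mean [ 0.4488 -0.5993] ax -174.2 z95 top/scene 0.038 0.0449
[258 219  16  64 719] rect [454.5 -32.1 137.6  33.    1.1] mean [ 0.4563 -0.0327] ax -179.8 z95 top/scene 0.0194 0.0176
[389 223  20  64 576] rect [ 450.4 -322.4  137.2   31.8    7.1] mean [ 0.4393 -0.3223] ax -173.6 z95 top/scene 0.0194 0.0185
[297 225  31  62 744] rect [ 443.3 -131.4   31.4  134.7   72.5] mean [ 0.4484 -0.1326] ax 162.1 z95 top/scene 0.0197 0.018
[340 238  25  24 484] rect [ 459.  -219.    50.3   50.    89.8] mean [ 0.4585 -0.218 ] ax -75.3 z95 top/scene 0.0258 0.0239
[332 291  16   9  94] rect [ 361.1 -191.9   16.1   32.1    1.2] mean [ 0.3593 -0.1909] ax -84.6 z95 top/scene 0.0245 0.0227
drawer
(40, 231) [0.4821 0.4219 0.0792]
(100, 237) [0.4722 0.3007 0.0772]
(165, 242) [0.4643 0.1685 0.0782]
(60, 210) [0.5333 0.4161 0.0185]
(60, 150) [0.6613 0.4153 0.0395
[... 186 characters left out ...]
581 0.2666 0.0902]
(100, 120) [0.712  0.3108 0.0909]
rack
(370, 150) [ 0.6754 -0.2563  0.0314]
(455, 150) [ 0.6356 -0.3799  0.181 ]
(410, 148) [ 0.638  -0.298   0.1804]
(370, 146) [ 6.937e-01 -2.631e-01 -3.000e-04]
(367, 172) [ 0.6288 -0.2516  0.0211]
(430, 185) [ 0.5928 -0.3726  0.0679]
(395, 190) [ 0.5916 -0.3149  0.0118]
(376, 182) [ 0.5974 -0.2609  0.0668]
(417, 180) [ 0.6151 -0.3643  0.0105]
plate
(275, 150) [ 0.6536 -0.0502  0.0962]
(335, 157) [ 0.6426 -0.1724  0.0912]
(300, 152) [ 0.6492 -0.1007  0.1004]
(305, 160) [ 0.6476 -0.1142  0.0432]
(275, 158) [ 0.6534 -0.0495  0.0336]
(335, 163) [ 0.6533 -0.1843 -0.0013]
(350, 97) [ 0.775  -0.205   0.0797]
(300, 135) [ 0.7117 -0.104   0.015 ]
```

Run:
```python
from h import *
p=np.load('top0.npz')['p']; a=p[90:210,255:475]
cv2.imwrite('pics/c1.png',cv2.resize(a,None,fx=3.6,fy=3.6,interpolation=2)[...,::-1])
```

```text
(no output)
```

View pics/c1.png

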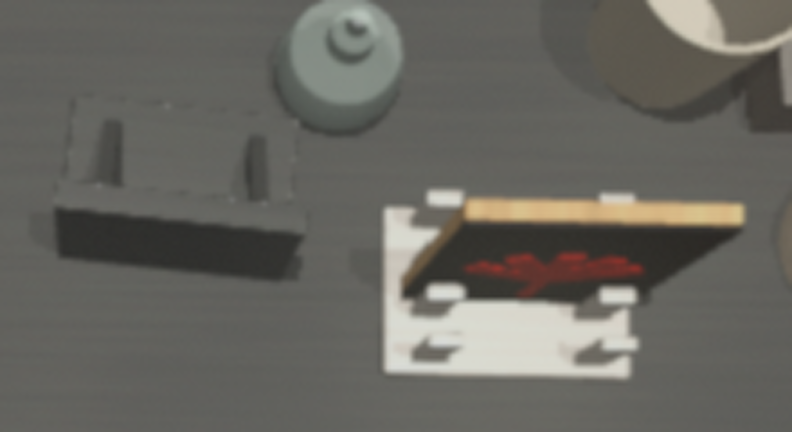

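```bash
cat > fit.py <<'E'
from h import *
def axis(X):
    mu=X.mean(0); V=np.linalg.svd(X-mu,full_matrices=False)[2][0]; V=V*np.sign(V[0]); return mu,np.degrees(np.arctan2(V[1],V[0]))
if __name__=='__main__':
    P=np.load('top0.npz')['P']; p=np.load('top0.npz')['p']; Q=np.load('scene0.npz')['P']
    for n,(u,v,w,h) in dict(knife=(258,217,16,68),brush=(295,222,36,68),scraper=(386,221,26,68),rasp=(434,213,20,68)).items():
        X=P[v:v+h,u:u+w].reshape(-1,3); X=X[(X[:,2]>.014)&(X[:,2]<.023)][:,:2]
        r=cv2.minAreaRect((X*1000).astype(np.float32)); mu,a=axis(X)
        # two-view check
        Y=Q.reshape(-1,3); Y=Y[(np.linalg.norm(Y[:,:2]-mu,axis=1)<.06)&(Y[:,2]>.013)&(Y[:,2]<.03)][:,:2]
        print(n,np.round(r[0],1),np.round(r[1],1),'mean',(mu*1000).round(1),'ang',a.round(1),'scene',(Y.mean(0)*1000).round(1),axis(Y)[1].round(1),len(Y))
    def line(X,n):  # robust fit x = a + b*y
        X=X.astype(np.float32); vx,vy,x0,y0=cv2.fitLine(X,cv2.DIST_HUBER,0,.001,.001).ravel()
        print(n,'pt',(x0,y0),'yaw of normal',np.degrees(np.arctan2(-vx*np.sign(vy),vy*np.sign(vy))).round(2),'n',len(X),'y',X[:,1].min(),X[:,1].max(),'xlim',np.percentile(X[:,0],[2,98]))
    for nm,C in (('top',P),('scene',Q)):
        x,y,z=C[...,0],C[...,1],C[...,2]
        b=(z>.176)&(z<.19)&(x>.6)&(x<.67)&(y<-.22)&(y>-.42); line(C[b][:,:2],nm+' boardtop')
        b=(z>.02)&(z<.105)&(x>.62)&(x<.68)&(y<-.03)&(y>-.195); 
        if nm=='top': line(C[b][:,:2],nm+' plateface')
        b=(z>.110)&(z<.122)&(x>.62)&(x<.70)&(y<-.03)&(y>-.195); line(C[b][:,:2],nm+' platetop')
        b=(z>.074)&(z<.083)&(x>.44)&(x<.51)&(y>.12)&(y<.47); line(C[b][:,:2],nm+' drawerfront top')
        b=(z>.087)&(z<.096)&(x>.6)&(x<.95)&(y>.1)&(y<.5); r=cv2.minAreaRect((C[b][:,:2]*1000).astype(np.float32)); print(nm,'cab',r,np.median(C[b][:,2]))
        b=(z>.03)&(z<.066)&(x>.5)&(x<.62)&(y>.12)&(y<.47); 
        b=(z>.013)&(z<.024)&(x>.47)&(x<.66)&(y>.12)&(y<.47); print('floor',np.median(C[b][:,2]), cv2.minAreaRect((C[b][:,:2]*1000).astype(np.float32)))
        b=(z>.092)&(z<.3)&(x>.66)&(x<.95)&(y>.1)&(y<.5); b&=z>.1; print('jar',C[b].min(0),C[b].max(0))
E
python3 fit.py
```

```text
knife [442.1 -33.3] [ 22.5 112.5] mean [429.7 -32.6] ang -0.7 scene [433.  -30.7] -0.2 173
brush [ 443.6 -131.8] [ 31.3 133.7] mean [ 448.4 -132.5] ang -17.7 scene [ 454. -132.] -18.9 275
scraper [ 443.5 -321.9] [123.9  23.7] mean [ 425.6 -324.8] ang 7.6 scene [ 423.8 -322.1] 11.4 123fit.py:11: RuntimeWarning: Mean of empty slice.
  print(n,np.round(r[0],1),np.round(r[1],1),'mean',(mu*1000).round(1),'ang',a.round(1),'scene',(Y.mean(0)*1000).round(1),axis(Y)[1].round(1),len(Y))
  ret = um.true_divide(
fit.py:3: RuntimeWarning: Mean of empty slice.
  mu=X.mean(0); V=np.linalg.svd(X-mu,full_matrices=False)[2][0]; V=V*np.sign(V[0]); return mu,np.degrees(np.arctan2(V[1],V[0]))
Traceback (most recent call last):
  File "fit.py", line 11, in <module>
    print(n,np.round(r[0],1),np.round(r[1],1),'mean',(mu*1000).round(1),'ang',a.round(1),'scene',(Y.mean(0)*1000).round(1),axis(Y)[1].round(1),len(Y))
                                                                                                                           ~~~~^^^
  File "fit.py", line 3, in axis
    mu=X.mean(0); V=np.linalg.svd(X-mu,full_matrices=False)[2][0]; V=V*np.sign(V[0]); return mu,np.degrees(np.arctan2(V[1],V[0]))
                    ~~~~~~~~~~~~~~~~~~~~~~~~~~~~~~~~~~~~~~~~~~^^^
IndexError: index 0 is out of bounds for axis 0 with size 0
```

```bash
sed -i 's/^        print(n,np.round(r\[0\]/        if len(Y)<5: Y=X\n&/' fit.py; python3 fit.py
```

```text
knife [442.1 -33.3] [ 22.5 112.5] mean [429.7 -32.6] ang -0.7 scene [433.  -30.7] -0.2 173
brush [ 443.6 -131.8] [ 31.3 133.7] mean [ 448.4 -132.5] ang -17.7 scene [ 454. -132.] -18.9 275
scraper [ 443.5 -321.9] [123.9  23.7] mean [ 425.6 -324.8] ang 7.6 scene [ 423.8 -322.1] 11.4 123
rasp [ 469.5 -419.1] [ 21.8 136.4] mean [ 448.3 -417. ] ang -4.7 scene [ 448.3 -417. ] -4.7 405
top boardtop pt (np.float32(0.6346914), np.float32(-0.31939632)) yaw of normal -0.18 n 636 y -0.38956687 -0.24951407 xlim [0.62796416 0.64209217]
top plateface pt (np.float32(0.64769185), np.float32(-0.11145905)) yaw of normal -5.3 n 737 y -0.1781886 -0.039272316 xlim [0.64178395 0.67475862]
top platetop pt (np.float32(0.6551649), np.float32(-0.10924842)) yaw of normal -5.3 n 582 y -0.17944472 -0.04020563 xlim [0.64347269 0.66689466]
top drawerfront top pt (np.float32(0.47663644), np.float32(0.29957482)) yaw of normal -5.14 n 1000 y 0.15455835 0.44686574 xlim [0.46029276 0.49261413]
top cab ((776.3057861328125, 274.4430847167969), (302.3955078125, 238.51499938964844), 84.94631958007812) 0.0919485810833231
flo
[... 269 characters left out ...]
 of normal -0.33 n 378 y -0.389183 -0.24869603 xlim [0.62752475 0.64483425]
scene platetop pt (np.float32(0.6587773), np.float32(-0.11605591)) yaw of normal -4.71 n 416 y -0.17829213 -0.03894914 xlim [0.64443797 0.66981748]
scene drawerfront top pt (np.float32(0.47830927), np.float32(0.28561708)) yaw of normal -5.48 n 574 y 0.156246 0.44789892 xlim [0.46228329 0.4966601 ]
scene cab ((775.722900390625, 274.9942626953125), (301.1068420410156, 241.935791015625), 84.63417053222656) 0.09148676082292678
floor 0.017420010443042953 ((524.05615234375, 289.5450439453125), (276.119384765625, 83.33710479736328), 84.02115631103516)
jar [0.78927286 0.23623159 0.1000198 ] [0.85469994 0.30091375 0.16970116]
```

```bash
cat >> h.py <<'E'
from scipy.spatial.transform import Rotation as Ro
def row(pos,yaw,tilt=0,s=None):
    "row to a pose: tool x at yaw, z down; tilt>0 leans board top toward its heading. Heading=yaw"
    s=s or readout.read_state(); R=np.array(s['tcp_rot'])
    T=Ro.from_euler('z',yaw,degrees=True).as_matrix()@np.diag([1,-1,-1.])
    if tilt: T=tilt@T if isinstance(tilt,np.ndarray) else T
    d=R.T@(np.array(pos)-s['position'])/.25; w=Ro.from_matrix(R.T@T).as_rotvec(degrees=True)/90
    print('row',np.round(np.r_[d,w],3).tolist(),'from',np.round(s['position'],4),'t',round(s['time_s'],2),'op',round(s['opening'],2)); return np.r_[d,w]
def yawnow(s): R=np.array(s['tcp_rot']); return np.degrees(np.arctan2(R[1,0],R[0,0]))
def wristgrip(xy,save=None,zlo=.0135,zhi=.0225,rad=.09):
    "grip block seen by the wrist camera: elongated blob near xy"
    s,p,d,i=cap('wrist'); C=cloud(s,d,i)
    if save: cv2.imwrite(save,p[...,::-1])
    ok=(d>0)&(np.linalg.norm(C[...,:2]-xy,axis=-1)<rad)
    print('table',np.round(np.median(C[(d>0)&(abs(C[...,2])<.01)][:,2]),4))
    for nm,lo,hi in (('all',.0025,.03),('grip',zlo,zhi)):
        m=(ok&(C[...,2]>lo)&(C[...,2]<hi)).astype(np.uint8); n,l,st,c=cv2.connectedComponentsWithStats(m)
        for k in range(1,n):
            if st[k,4]<300: continue
            X=C[l==k]; r=cv2.minAreaRect((X[:,:2]*1000).astype(np.float32)); mu=X[:,:2].mean(0)
            V=np.linalg.svd(X[:,:2]-mu,full_matrices=False)[2][0]; V=V*np.sign(V[0])
            print(nm,st[k,4],'rect',np.round(r[0],1),np.round(r[1],1),round(r[2],1),'mean',(mu*1000).round(1),'ang',np.degrees(np.arctan2(V[1],V[0])).round(1),'z',np.percentile(X[:,2],[50,95]).round(4))
E
python3 - <<'E'
from h import *
row([.445,-.42,.25],-5)
i=viewer.camera_info('wrist'); print(i)
E
```

```text
row [1.165, -0.346, -0.112, -0.001, 0.0, 0.258] from [ 0.1952 -0.5931  0.2217] t 0.1 op 1.0
{'fx': 299.0623435662893, 'fy': 299.0623435662893, 'cx': 282.7899258551347, 'cy': 209.74603061621326, 'tool_from_camera': array([[ 3.00165877e-04, -9.60209269e-01, -2.79281344e-01,
         7.64842412e-02],
       [ 9.99999955e-01,  2.81307846e-04,  1.07602826e-04,
        -1.47794842e-04],
       [-2.47571978e-05, -2.79281364e-01,  9.60209310e-01,
        -1.62061222e-01],
       [ 0.00000000e+00,  0.00000000e+00,  0.00000000e+00,
         1.00000000e+00]])}
```

{"api": "send_rows", "payload": {"moves": [[0.6,-0.18,-0.1,0,0,0.13],[0.6,-0.18,-0.1,0,0,0.13],[0.6,-0.18,-0.1,0,0,0.13],[1,-0.3,-0.11,0,0,0.258],[1,-0.3,-0.11,0,0,0.258],[1,-0.3,-0.11,0,0,0.258],[1,-0.3,-0.11,0,0,0.258],[1,-0.3,-0.11,0,0,0.258]], "grip": 0.6}}

```text
time_s: 0.9
position: [0.4088, -0.4446, 0.2497]
tcp_rot: [[0.996, -0.086, -0.001], [-0.086, -0.996, -0.0], [-0.001, 0.0, -1.0]]
force: [-0.3, -0.2, -0.5]
opening: 0.604
grasp_force: 0.0
```

Run:
```python
from h import *
wristgrip([.45,-.42],'pics/w1.png')
row([.445,-.42,.25],-5)
```

```text
table -0.0002
all 1619 rect [ 469.2 -419.9] [ 22.1 135.7] 85.5 mean [ 466.3 -420.2] ang -4.7 z [0.0167 0.0188]
grip 1121 rect [ 449.1 -418.3] [21.8 95.4] 85.3 mean [ 447.3 -418.4] ang -5.0 z [0.0174 0.019 ]
row [0.138, -0.113, -0.001, 0.0, 0.001, -0.0] from [ 0.4083 -0.4451  0.2497] t 0.95 op 0.6
```

View pics/w1.png

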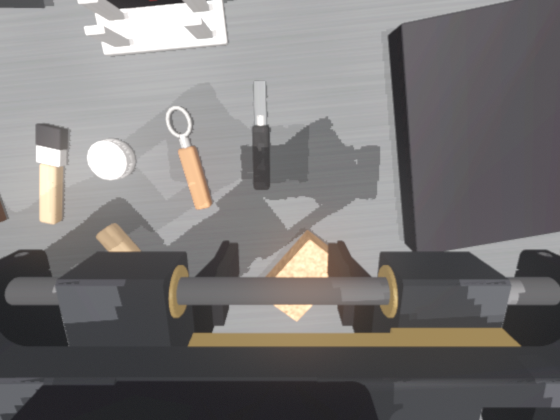

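The wrist view shows the rasp at (261,140), scraper (188,165), tin (110,160) and small brush (50,175). I'm grasping the rasp first.

{"api": "send_rows", "payload": {"moves": [[0.13,-0.121,0.2,0,0,0],[0.13,-0.121,0.4,0,0,0],[0.13,-0.121,0.6,0,0,0],[0.13,-0.121,0.8,0,0,0],[0.13,-0.121,0.92,0,0,0],[0.13,-0.121,0.985,0,0,0],[0.13,-0.121,0.985,0,0,0],[0.13,-0.121,0.985,0,0,0]]}}

```text
time_s: 1.75
position: [0.4438, -0.4189, 0.0044]
tcp_rot: [[0.996, -0.089, 0.001], [-0.089, -0.996, -0.001], [0.001, 0.001, -1.0]]
force: [-0.3, 0.1, -0.1]
opening: 0.598
grasp_force: 0.0
```

{"api": "send_rows", "payload": {"moves": [[0,0,0,0,0,0],[0,0,0,0,0,0],[0,0,0,0,0,0],[0,0,0,0,0,0],[0,0,0,0,0,0],[0,0,-0.2,0,0,0],[0,0,-0.4,0,0,0],[0,0,-0.6,0,0,0],[0,0,-0.6,0,0,0]], "grip": 0.05}}

```text
time_s: 2.65
position: [0.4478, -0.421, 0.1611]
tcp_rot: [[0.996, -0.087, 0.009], [-0.087, -0.996, -0.012], [0.01, 0.012, -1.0]]
force: [0.4, -0.7, -1.0]
opening: 0.251
grasp_force: 30.0
```

Run:
```python
from h import *
row([.5376,.205,.16],-5.2)
```

```text
row [0.141, -2.526, -0.023, 0.007, -0.007, 0.002] from [ 0.4478 -0.421   0.1611] t 2.65 op 0.25
```

{"api": "send_rows", "payload": {"moves": [[0.05,-1,0,0,0,0],[0.05,-1,0,0,0,0],[0.05,-1,0,0,0,0],[0.05,-1,0,0,0,0],[0.05,-1,0,0,0,0]]}}

```text
time_s: 3.15
position: [0.478, -0.1672, 0.1532]
tcp_rot: [[0.996, -0.088, -0.001], [-0.088, -0.996, 0.001], [-0.001, -0.001, -1.0]]
force: [0.9, -0.3, -0.7]
opening: 0.249
grasp_force: 30.0
```

{"api": "send_rows", "payload": {"moves": [[0.05,-1,0,0,0,0],[0.05,-1,0,0,0,0],[0.05,-1,0,0,0,0],[0.05,-1,0,0,0,0],[0.05,-1,0,0,0,0],[0.05,-1,0,0,0,0],[0.05,-1,0,0,0,0]]}}

```text
time_s: 3.85
position: [0.5121, 0.0799, 0.1532]
tcp_rot: [[0.997, -0.084, -0.001], [-0.084, -0.997, -0.0], [-0.001, 0.0, -1.0]]
force: [-0.1, -0.7, -1.2]
opening: 0.248
grasp_force: 30.0
```

Run:
```python
from h import *
row([.5376,.205,.16],-5.2)
s,p,d,i=cap('top'); cv2.imwrite('pics/t1.png',p[...,::-1])
C=cloud(s,d,i)
x,y,z=C[...,0],C[...,1],C[...,2]
# drawer inner geometry, in drawer axes
a=np.radians(-5.2); X=x*np.cos(a)+y*np.sin(a); Y=-x*np.sin(a)+y*np.cos(a)
for yy in (.30,.33,.36,.40):
    m=(abs(Y-yy)<.008)&(X<.66)&(X>.4); o=np.argsort(X[m]); xs=X[m][o]; zs=z[m][o]
    fl=xs[(zs>.014)&(zs<.022)]; fr=xs[zs>.07]
    print(yy,'front top',fr[fr<.5][:1],fr[fr<.5][-1:],'floor',fl[:1],fl[-1:], 'cab', xs[zs>.085][:1])
m=(X>.5)&(X<.58)&(z>.06)&(z<.07); print('walls Y',np.percentile(Y[m],[1,99]), 'front centre in axes', )
m=(X>.5)&(X<.58)&(z>.014)&(z<.022)&(Y>.1)&(Y<.6); print('floor Y',np.percentile(Y[m],[.5,99.5]))
```

```text
row [0.06, -0.507, -0.028, 0.0, 0.001, 0.005] from [0.5121 0.0799 0.1532] t 3.85 op 0.25
0.3 front top [0.44782223] [0.45455987] floor [0.46295032] [0.48226914] cab [0.63338662]
0.33 front top [] [] floor [0.4634463] [0.50242308] cab [0.63902824]
0.36 front top [] [] floor [] [] cab [0.62948102]
0.4 front top [] [] floor [0.61373043] [0.6447896] cab [0.62936182]
walls Y [0.47063737 0.47871948] front centre in axes
floor Y [0.31274172 0.47374314]
```

{"api": "send_rows", "payload": {"moves": [[0.06,-0.507,0,0,0,0],[0.06,-0.507,0,0,0,0],[0.06,-0.507,0,0,0,0],[0.06,-0.507,0,0,0,0],[0.06,-0.507,0.2,0,0,0.005],[0.06,-0.507,0.35,0,0,0.005],[0.06,-0.507,0.45,0,0,0.005],[0.06,-0.507,0.519,0,0,0.005],[0.06,-0.507,0.519,0,0,0.005],[0.06,-0.507,0.519,0,0,0.005]]}}

```text
time_s: 4.9
position: [0.539, 0.2012, 0.0236]
tcp_rot: [[0.995, -0.098, -0.001], [-0.098, -0.995, -0.001], [-0.001, 0.001, -1.0]]
force: [-0.1, -0.4, -1.5]
opening: 0.25
grasp_force: 30.0
```

{"api": "send_rows", "payload": {"moves": [[0,0,0,0,0,0],[0,0,0,0,0,0],[0,0,0,0,0,0],[0,0,-0.1,0,0,0],[0,0,-0.3,0,0,0],[0,0,-0.55,0,0,0],[0,0,-0.55,0,0,0]], "grip": 0.4}}

```text
time_s: 5.6
position: [0.5425, 0.2044, 0.1676]
tcp_rot: [[0.995, -0.095, 0.012], [-0.095, -0.996, 0.002], [0.011, -0.003, -1.0]]
force: [0.6, 0.3, -0.2]
opening: 0.403
grasp_force: 0.0
```

Run:
```python
from h import *
wristgrip([.54,.205],None,.03,.041)
row([.40,-.32,.20],7.5)
```

```text
table -0.0002
all 12438 rect [557.4 228.8] [128.9 149. ] 84.7 mean [556.2 226.4] ang -26.9 z [0.0178 0.0194]
grip 2368 rect [562.6 199.1] [ 21.3 132.9] 84.3 mean [559.  199.8] ang -5.8 z [0.0349 0.0366]
row [-0.367, 2.142, -0.141, -0.001, -0.007, -0.144] from [0.5423 0.2044 0.1674] t 5.65 op 0.4
```

{"api": "send_rows", "payload": {"moves": [[-0.1,1,0,0,0,0],[-0.1,1,0,0,0,0],[-0.1,1,0,0,0,0],[-0.1,1,0,0,0,0],[-0.1,1,0,0,0,0],[-0.1,1,0,0,0,0]], "grip": 0.6}}

```text
time_s: 6.25
position: [0.489, -0.048, 0.1605]
tcp_rot: [[0.995, -0.102, -0.002], [-0.102, -0.995, -0.001], [-0.002, 0.001, -1.0]]
force: [-0.2, 0.6, 0.8]
opening: 0.595
grasp_force: 0.0
```

{"api": "send_rows", "payload": {"moves": [[-0.2,1,-0.14,0,-0.007,0],[-0.2,1,-0.14,0,-0.007,0],[-0.2,1,-0.14,0,-0.007,0],[-0.2,1,-0.14,0,-0.007,-0.144],[-0.2,1,-0.14,0,-0.007,-0.144],[-0.2,1,-0.14,0,-0.007,-0.144],[-0.2,1,-0.14,0,-0.007,-0.144],[-0.2,1,-0.14,0,-0.007,-0.144]]}}

```text
time_s: 7.05
position: [0.4163, -0.285, 0.1956]
tcp_rot: [[0.991, 0.13, -0.013], [0.13, -0.991, 0.003], [-0.012, -0.004, -1.0]]
force: [-0.2, -0.5, -1.0]
opening: 0.602
grasp_force: 0.0
```

Run:
```python
from h import *
wristgrip([.45,-.32])
row([.425,-.325,.003],7.5)
```

```text
table -0.0002
all 1870 rect [ 450.1 -324.4] [135.6  31.4] 9.7 mean [ 443.3 -322.6] ang 7.0 z [0.0169 0.0187]
all 494 rect [ 457.6 -238.6] [16.4 43.8] 83.6 mean [ 458.2 -238.2] ang -4.8 z [0.0234 0.0249]
grip 1383 rect [ 429.8 -324.9] [95.3 22.1] 7.3 mean [ 427.8 -324.8] ang 7.1 z [0.0173 0.0188]
row [0.022, 0.168, 0.77, -0.003, 0.008, 0.001] from [ 0.4165 -0.2846  0.1957] t 7.1 op 0.6
```

{"api": "send_rows", "payload": {"moves": [[0.022,0.168,0.1,0,0.008,0],[0.022,0.168,0.3,0,0.008,0],[0.022,0.168,0.5,-0.003,0.008,0],[0.022,0.168,0.68,-0.003,0.008,0],[0.022,0.168,0.768,-0.003,0.008,0],[0.022,0.168,0.768,-0.003,0.008,0],[0.022,0.168,0.768,-0.003,0.008,0]]}}

```text
time_s: 7.8
position: [0.4259, -0.3255, 0.0037]
tcp_rot: [[0.991, 0.133, 0.001], [0.133, -0.991, -0.001], [0.0, 0.001, -1.0]]
force: [0.1, 0.7, -0.7]
opening: 0.598
grasp_force: 0.0
```

{"api": "send_rows", "payload": {"moves": [[0,0,0,0,0,0],[0,0,0,0,0,0],[0,0,0,0,0,0],[0,0,0,0,0,0],[0,0,0,0,0,0],[0,0,-0.2,0,0,0],[0,0,-0.4,0,0,0],[0,0,-0.6,0,0,0],[0,0,-0.6,0,0,0],[0,0,-0.6,0,0,0]], "grip": 0.05}}

```text
time_s: 8.8
position: [0.4255, -0.328, 0.1557]
tcp_rot: [[0.991, 0.13, 0.004], [0.13, -0.991, -0.005], [0.003, 0.006, -1.0]]
force: [0.4, -0.0, -1.1]
opening: 0.249
grasp_force: 30.0
```

Run:
```python
from h import *
row([.545,.265,.16],-5.2)
```

```text
row [0.783, -2.289, -0.028, 0.004, -0.002, 0.141] from [ 0.4255 -0.328   0.1557] t 8.8 op 0.25
```

{"api": "send_rows", "payload": {"moves": [[0.35,-1,0,0,0,0],[0.35,-1,0,0,0,0],[0.35,-1,0,0,0,0],[0.35,-1,0,0,0,0],[0.35,-1,0,0,0,0],[0.35,-1,0,0,0,0]]}}

```text
time_s: 9.4
position: [0.4768, -0.0632, 0.1515]
tcp_rot: [[0.991, 0.135, -0.004], [0.135, -0.991, 0.0], [-0.004, -0.001, -1.0]]
force: [0.0, -0.6, -1.4]
opening: 0.249
grasp_force: 30.0
```

{"api": "send_rows", "payload": {"moves": [[0.35,-1,0,0,0,0.141],[0.35,-1,0,0,0,0.141],[0.35,-1,0,0,0,0.141],[0.35,-1,0,0,0,0.141],[0.35,-1,0,0,0,0.141],[0.35,-1,0,0,0,0.141],[0.35,-1,0,0,0,0.141],[0.35,-1,0,0,0,0.141]]}}

```text
time_s: 10.2
position: [0.5316, 0.1908, 0.1508]
tcp_rot: [[0.996, -0.089, -0.003], [-0.089, -0.996, -0.005], [-0.002, 0.005, -1.0]]
force: [-0.3, 0.0, -0.5]
opening: 0.249
grasp_force: 30.0
```

Run:
```python
from h import *
row([.545,.265,.0235],-5.2)
```

```text
row [0.028, -0.303, 0.508, 0.003, 0.002, 0.001] from [0.5316 0.1908 0.1508] t 10.2 op 0.25
```

{"api": "send_rows", "payload": {"moves": [[0.028,-0.303,0,0.003,0,0],[0.028,-0.303,0,0.003,0,0],[0.028,-0.303,0.1,0.003,0.002,0],[0.028,-0.303,0.25,0.003,0.002,0],[0.028,-0.303,0.4,0.003,0.002,0],[0.028,-0.303,0.508,0.003,0.002,0],[0.028,-0.303,0.508,0.003,0.002,0],[0.028,-0.303,0.508,0.003,0.002,0]]}}

```text
time_s: 11.0
position: [0.5468, 0.2635, 0.0248]
tcp_rot: [[0.996, -0.092, 0.003], [-0.092, -0.996, -0.0], [0.003, -0.0, -1.0]]
force: [0.3, 1.1, -1.1]
opening: 0.244
grasp_force: 30.0
```

{"api": "send_rows", "payload": {"moves": [[0,0,0,0,0,0],[0,0,0,0,0,0],[0,0,0,0,0,0],[0,0,-0.1,0,0,0],[0,0,-0.3,0,0,0],[0,0,-0.55,0,0,0],[0,0,-0.55,0,0,0]], "grip": 0.4}}

```text
time_s: 11.7
position: [0.5504, 0.2665, 0.17]
tcp_rot: [[0.996, -0.09, 0.018], [-0.09, -0.996, 0.004], [0.017, -0.006, -1.0]]
force: [1.1, 0.2, -0.3]
opening: 0.402
grasp_force: 0.0
```

Run:
```python
from h import *
wristgrip([.55,.24],None,.03,.041)
row([.40,-.12,.20],-18)
```

```text
table -0.0002
all 15271 rect [562.1 246.3] [165.2 155.9] 84.7 mean [563.7 245.6] ang -86.1 z [0.0179 0.0263]
grip 2309 rect [562.7 199.5] [ 22.2 133.6] 84.0 mean [557.8 200.7] ang -6.1 z [0.0349 0.0366]
grip 1780 rect [553.6 263.5] [ 21.5 100.6] 84.6 mean [551.1 263.9] ang -5.2 z [0.0354 0.0367]
grip 351 rect [543.4 165.6] [  1.2 100.4] 84.9 mean [545.2 165.5] ang -5.2 z [0.0356 0.0405]
row [-0.457, 1.593, -0.138, -0.005, -0.01, 0.143] from [0.5501 0.2664 0.1698] t 11.75 op 0.4
```

{"api": "send_rows", "payload": {"moves": [[-0.22,0.8,-0.06,0,-0.01,0],[-0.22,0.8,-0.06,0,-0.01,0],[-0.22,0.8,-0.06,0,-0.01,0],[-0.22,0.8,-0.06,0,-0.01,0],[-0.22,0.8,-0.06,0,-0.01,0.143],[-0.22,0.8,-0.06,0,-0.01,0.143],[-0.22,0.8,-0.06,0,-0.01,0.143]], "grip": 0.6}}

```text
time_s: 12.45
position: [0.4728, 0.0704, 0.1769]
tcp_rot: [[0.95, -0.311, -0.012], [-0.311, -0.95, 0.005], [-0.012, -0.001, -1.0]]
force: [-0.1, 0.3, -0.0]
opening: 0.602
grasp_force: 0.0
```

Run:
```python
from h import *
row([.40,-.10,.20],-18)
```

```text
row [-0.066, 0.738, -0.092, -0.0, 0.008, -0.001] from [0.4728 0.0704 0.1769] t 12.45 op 0.6
```

{"api": "send_rows", "payload": {"moves": [[-0.066,0.738,-0.09,0,0.008,0],[-0.066,0.738,-0.09,0,0.008,0],[-0.066,0.738,-0.09,0,0.008,0],[-0.066,0.738,-0.09,0,0.008,0],[-0.066,0.738,-0.09,0,0.008,0],[-0.066,0.738,-0.09,0,0.008,0]]}}

```text
time_s: 13.05
position: [0.4008, -0.0993, 0.1998]
tcp_rot: [[0.95, -0.311, 0.002], [-0.311, -0.95, 0.001], [0.001, -0.002, -1.0]]
force: [-0.4, -0.2, -0.0]
opening: 0.597
grasp_force: 0.0
```

Run:
```python
from h import *
wristgrip([.45,-.13])
row([.419,-.124,.0035],-18)
```

```text
table -0.0002
all 2689 rect [ 443.3 -131.7] [ 30.7 132.7] 72.1 mean [ 452.8 -134.3] ang -18.1 z [0.0169 0.0186]
all 1054 rect [ 457.4 -206.4] [52.  26.1] 4.6 mean [ 458.4 -206.7] ang 4.4 z [0.0234 0.0249]
grip 2671 rect [ 443.3 -131.7] [ 30.7 132.7] 72.1 mean [ 452.8 -134.3] ang -18.2 z [0.0169 0.0186]
row [0.099, 0.076, 0.785, -0.001, -0.001, -0.0] from [ 0.401  -0.0986  0.1997] t 13.1 op 0.6
```

{"api": "send_rows", "payload": {"moves": [[0.102,0.076,0.1,0,0,0],[0.102,0.076,0.3,0,0,0],[0.102,0.076,0.5,0,0,0],[0.102,0.076,0.7,0,0,0],[0.102,0.076,0.783,0,0,0],[0.102,0.076,0.783,0,0,0],[0.102,0.076,0.783,0,0,0]]}}

```text
time_s: 13.8
position: [0.42, -0.1232, 0.0033]
tcp_rot: [[0.952, -0.306, 0.0], [-0.306, -0.952, 0.002], [-0.0, -0.002, -1.0]]
force: [0.3, 0.5, -0.3]
opening: 0.6
grasp_force: 0.0
```

{"api": "send_rows", "payload": {"moves": [[0,0,0,0,0,0],[0,0,0,0,0,0],[0,0,0,0,0,0],[0,0,0,0,0,0],[0,0,0,0,0,0],[0,0,-0.2,0,0,0],[0,0,-0.4,0,0,0],[0,0,-0.6,0,0,0],[0,0,-0.6,0,0,0],[0,0,-0.6,0,0,0]], "grip": 0.05}}

```text
time_s: 14.8
position: [0.42, -0.1256, 0.1555]
tcp_rot: [[0.951, -0.31, 0.005], [-0.31, -0.951, -0.001], [0.005, -0.0, -1.0]]
force: [-0.9, -0.1, -0.9]
opening: 0.249
grasp_force: 29.9
```

Run:
```python
from h import *
row([.55,.3246,.16],-5.2)
```

```text
row [-0.064, -1.873, -0.018, 0.0, -0.003, -0.143] from [ 0.42   -0.1256  0.1555] t 14.8 op 0.25
```

{"api": "send_rows", "payload": {"moves": [[0,-1,0,0,0,0],[0,-1,0,0,0,0],[0,-1,0,0,0,0],[0,-1,0,0,0,-0.143],[0,-1,0,0,0,-0.143],[0,-1,0,0,0,-0.143],[0,-1,0,0,0,-0.143]]}}

```text
time_s: 15.5
position: [0.4954, 0.1134, 0.1525]
tcp_rot: [[0.996, -0.088, -0.003], [-0.088, -0.996, -0.0], [-0.003, 0.0, -1.0]]
force: [0.7, -0.2, -0.3]
opening: 0.249
grasp_force: 29.9
```

Run:
```python
from h import *
row([.55,.3246,.0235],-5.2)
```

```text
row [0.145, -0.861, 0.515, 0.0, 0.002, 0.002] from [0.4954 0.1134 0.1525] t 15.5 op 0.25
```

{"api": "send_rows", "payload": {"moves": [[0.145,-0.861,0,0,0,0],[0.145,-0.861,0,0,0,0],[0.145,-0.861,0,0,0,0],[0.145,-0.861,0,0,0,0],[0.145,-0.861,0,0,0,0],[0.145,-0.861,0.1,0,0.002,0],[0.145,-0.861,0.25,0,0.002,0],[0.145,-0.861,0.4,0,0.002,0],[0.145,-0.861,0.515,0,0.002,0],[0.145,-0.861,0.515,0,0.002,0],[0.145,-0.861,0.515,0,0.002,0]]}}

```text
time_s: 16.6
position: [0.5522, 0.321, 0.0245]
tcp_rot: [[0.996, -0.093, 0.001], [-0.093, -0.996, -0.002], [0.002, 0.002, -1.0]]
force: [0.5, -0.6, 0.3]
opening: 0.251
grasp_force: 30.0
```

{"api": "send_rows", "payload": {"moves": [[0,0,0,0,0,0],[0,0,0,0,0,0],[0,0,0,0,0,0],[0,0,-0.1,0,0,0],[0,0,-0.3,0,0,0],[0,0,-0.55,0,0,0],[0,0,-0.55,0,0,0],[0,0,-0.55,0,0,0]], "grip": 0.4}}

```text
time_s: 17.4
position: [0.5541, 0.3244, 0.1675]
tcp_rot: [[0.996, -0.09, 0.013], [-0.09, -0.996, 0.003], [0.012, -0.004, -1.0]]
force: [0.4, -0.2, -0.6]
opening: 0.402
grasp_force: 0.0
```

Run:
```python
from h import *
wristgrip([.55,.29],None,.028,.041)
row([.40,-.02,.20],-0.7)
```

```text
table -0.0002
all 14616 rect [564.  292.8] [171.6 151.8] 84.8 mean [560.6 288.3] ang -79.7 z [0.0179 0.025 ]
grip 3092 rect [575.8 319.1] [ 31. 129.] 85.9 mean [582.7 318.9] ang -5.9 z [0.0349 0.0365]
grip 2142 rect [569.7 261.5] [ 30.5 132.1] 85.6 mean [559.3 264.2] ang -5.1 z [0.0351 0.0366]
grip 900 rect [539.5 207.2] [12.8 81.3] 84.1 mean [541.9 208.7] ang -6.0 z [0.0351 0.0366]
row [-0.482, 1.424, -0.146, -0.001, -0.005, -0.05] from [0.5524 0.3237 0.1649] t 17.45 op 0.4
```

Brush is in. Next, the knife.

{"api": "send_rows", "payload": {"moves": [[-0.25,0.8,-0.07,0,-0.006,0],[-0.25,0.8,-0.07,0,-0.006,0],[-0.25,0.8,-0.07,0,-0.006,0],[-0.25,0.8,-0.07,0,-0.006,-0.05],[-0.25,0.8,-0.07,0,-0.006,-0.05],[-0.25,0.8,-0.07,0,-0.006,-0.05]], "grip": 0.6}}

```text
time_s: 18.05
position: [0.47, 0.1287, 0.1792]
tcp_rot: [[1.0, -0.016, -0.008], [-0.016, -1.0, 0.001], [-0.008, -0.001, -1.0]]
force: [0.7, -0.9, -0.1]
opening: 0.597
grasp_force: 0.0
```

Run:
```python
from h import *
row([.41,-.02,.20],-0.7)
```

```text
row [-0.231, 0.598, -0.081, -0.0, 0.005, -0.002] from [0.47   0.1287 0.1792] t 18.05 op 0.6
```

{"api": "send_rows", "payload": {"moves": [[-0.231,0.598,-0.08,0,0.005,0],[-0.231,0.598,-0.08,0,0.005,0],[-0.231,0.598,-0.08,0,0.005,0],[-0.231,0.598,-0.08,0,0.005,0],[-0.231,0.598,-0.08,0,0.005,0],[-0.231,0.598,-0.08,0,0.005,0]]}}

```text
time_s: 18.65
position: [0.4132, -0.0178, 0.2004]
tcp_rot: [[1.0, -0.012, 0.004], [-0.012, -1.0, 0.002], [0.004, -0.002, -1.0]]
force: [0.2, -0.2, -0.1]
opening: 0.6
grasp_force: 0.0
```

Run:
```python
from h import *
wristgrip([.45,-.03])
row([.430,-.032,.0035],-.7)
```

```text
table -0.0002
all 2489 rect [453.1 -32.3] [133.5  27.6] 0.5 mean [460.5 -32.1] ang 0.1 z [0.0153 0.0186]
grip 1357 rect [433.8 -31.9] [94.9 21.2] 0.4 mean [431.7 -32.2] ang 0.3 z [0.0174 0.0188]
row [0.065, 0.058, 0.788, -0.001, -0.002, 0.001] from [ 0.4131 -0.0175  0.2004] t 18.7 op 0.6
```

{"api": "send_rows", "payload": {"moves": [[0.06,0.058,0.1,0,0,0],[0.06,0.058,0.3,0,0,0],[0.06,0.058,0.5,0,0,-0.008],[0.06,0.058,0.7,0,0,-0.008],[0.06,0.058,0.786,0,0,-0.008],[0.06,0.058,0.786,0,0,-0.008],[0.06,0.058,0.786,0,0,-0.008]]}}

```text
time_s: 19.4
position: [0.4282, -0.0317, 0.0032]
tcp_rot: [[1.0, 0.003, 0.002], [0.003, -1.0, 0.001], [0.002, -0.001, -1.0]]
force: [-0.3, -0.3, -0.3]
opening: 0.601
grasp_force: 0.0
```

{"api": "send_rows", "payload": {"moves": [[0,0,0,0,0,0],[0,0,0,0,0,0],[0,0,0,0,0,0],[0,0,0,0,0,0],[0,0,0,0,0,0],[0,0,-0.2,0,0,0],[0,0,-0.4,0,0,0],[0,0,-0.6,0,0,0],[0,0,-0.6,0,0,0],[0,0,-0.6,0,0,0]], "grip": 0.05}}

```text
time_s: 20.4
position: [0.4278, -0.0337, 0.1555]
tcp_rot: [[1.0, 0.0, 0.007], [0.0, -1.0, -0.001], [0.007, 0.001, -1.0]]
force: [-0.5, -0.5, -1.9]
opening: 0.253
grasp_force: 30.0
```

Run:
```python
from h import *
row([.5545,.382,.16],-5.2)
```

```text
row [0.508, -1.663, -0.016, 0.0, -0.004, 0.058] from [ 0.4278 -0.0337  0.1555] t 20.4 op 0.25
```

{"api": "send_rows", "payload": {"moves": [[0.3,-1,-0.02,0,-0.004,0],[0.3,-1,-0.02,0,-0.004,0],[0.3,-1,-0.02,0,-0.004,0],[0.3,-1,-0.02,0,-0.004,0.058],[0.3,-1,-0.02,0,-0.004,0.058],[0.3,-1,-0.02,0,-0.004,0.058],[0.3,-1,-0.02,0,-0.004,0.058]]}}

```text
time_s: 21.1
position: [0.501, 0.2178, 0.1574]
tcp_rot: [[0.996, -0.087, -0.006], [-0.087, -0.996, -0.0], [-0.006, 0.001, -1.0]]
force: [-0.7, -0.1, -1.0]
opening: 0.245
grasp_force: 30.0
```

Run:
```python
from h import *
row([.5535,.382,.0235],-5.2)
```

```text
row [0.156, -0.673, 0.534, 0.0, 0.004, 0.002] from [0.501  0.2178 0.1574] t 21.1 op 0.25
```

{"api": "send_rows", "payload": {"moves": [[0.156,-0.673,0,0,0.003,0],[0.156,-0.673,0,0,0.003,0],[0.156,-0.673,0,0,0.003,0],[0.156,-0.673,0,0,0.003,0],[0.156,-0.673,0,0,0.003,0],[0.156,-0.673,0.1,0,0.003,0],[0.156,-0.673,0.25,0,0.003,0],[0.156,-0.673,0.4,0,0.003,0],[0.156,-0.673,0.534,0,0.003,0],[0.156,-0.673,0.534,0,0.003,0],[0.156,-0.673,0.534,0,0.003,0]]}}

```text
time_s: 22.2
position: [0.5548, 0.3775, 0.0249]
tcp_rot: [[0.996, -0.093, -0.002], [-0.093, -0.996, -0.002], [-0.002, 0.003, -1.0]]
force: [0.7, -0.4, -0.5]
opening: 0.254
grasp_force: 30.0
```

{"api": "send_rows", "payload": {"moves": [[0,0,0,0,0,0],[0,0,0,0,0,0],[0,0,0,0,0,0],[0,0,-0.1,0,0,0],[0,0,-0.3,0,0,0],[0,0,-0.55,0,0,0],[0,0,-0.7,0,0,0],[0,0,-0.7,0,0,0]], "grip": 0.4}}

```text
time_s: 23.0
position: [0.5605, 0.3832, 0.2114]
tcp_rot: [[0.996, -0.09, 0.02], [-0.09, -0.996, 0.008], [0.019, -0.01, -1.0]]
force: [1.6, 0.1, 0.4]
opening: 0.398
grasp_force: 0.0
```

Run:
```python
from h import *
wristgrip([.55,.34],'pics/w2.png',.028,.041)
row([.42,.3048,.20],-5.2)
```

```text
table -0.0001
all 10337 rect [566.2 342.2] [160.7 147.6] 84.8 mean [559.9 345. ] ang 75.7 z [0.0179 0.0286]
grip 2432 rect [573.9 320. ] [ 32.2 127.5] 85.1 mean [581.8 320.3] ang -4.9 z [0.0348 0.0366]
grip 1995 rect [576.8 376.2] [ 27.5 125. ] 85.7 mean [578.5 376.3] ang -6.0 z [0.0347 0.0366]
grip 1390 rect [550.7 264.1] [22.7 96.2] 84.8 mean [548.6 266.3] ang -4.5 z [0.0354 0.0368]
row [-0.523, 0.358, 0.021, -0.004, -0.008, 0.0] from [0.5583 0.3821 0.2075] t 23.05 op 0.4
```

View pics/w2.png

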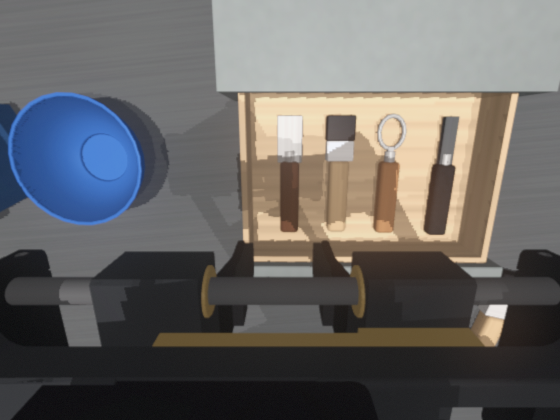

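The drawer holds knife (290,175), brush (340,175), scraper (388,175) and rasp (440,175), all flat and short of the cabinet edge. Now I'll close the fingers and move in front of the drawer.

{"api": "send_rows", "payload": {"moves": [[-0.523,0.358,0,-0.004,-0.008,0],[-0.523,0.358,0,-0.004,-0.008,0],[-0.523,0.358,0,-0.004,-0.008,0],[-0.523,0.358,0,-0.004,-0.008,0],[-0.523,0.358,0,-0.004,-0.008,0],[-0.523,0.358,0.2,-0.004,-0.008,0],[-0.523,0.358,0.4,-0.004,-0.008,0],[-0.523,0.358,0.55,-0.004,-0.008,0],[-0.523,0.358,0.65,-0.004,-0.008,0],[-0.523,0.358,0.65,-0.004,-0.008,0],[-0.523,0.358,0.65,-0.004,-0.008,0]], "grip": 0.0}}

```text
time_s: 24.15
position: [0.4191, 0.304, 0.038]
tcp_rot: [[0.996, -0.09, -0.01], [-0.09, -0.996, -0.004], [-0.01, 0.005, -1.0]]
force: [0.8, -0.3, 0.1]
opening: 0.007
grasp_force: 0.0
```

{"api": "send_rows", "payload": {"moves": [[0.06,0,0,0,0,0],[0.12,0,0,0,0,0],[0.18,0,0,0,0,0],[0.24,0,0,0,0,0],[0.3,0,0,0,0,0],[0.36,0,0,0,0,0],[0.42,0,0,0,0,0],[0.48,0,0,0,0,0],[0.54,0,0,0,0,0],[0.6,0,0,0,0,0]]}}

```text
time_s: 25.15
position: [0.5693, 0.2898, 0.0389]
tcp_rot: [[0.996, -0.091, -0.008], [-0.091, -0.996, -0.003], [-0.008, 0.004, -1.0]]
force: [-2.1, 1.3, 1.3]
opening: 0.006
grasp_force: 1.0
```

Run:
```python
from h import *
row([.62,.287,.045],-5.2)
s,p,d,i=cap('top'); cv2.imwrite('pics/t2.png',p[...,::-1])
```

```text
row [0.203, -0.007, -0.026, 0.003, 0.005, -0.0] from [0.5693 0.2898 0.0389] t 25.15 op 0.01
```

View pics/t2.png

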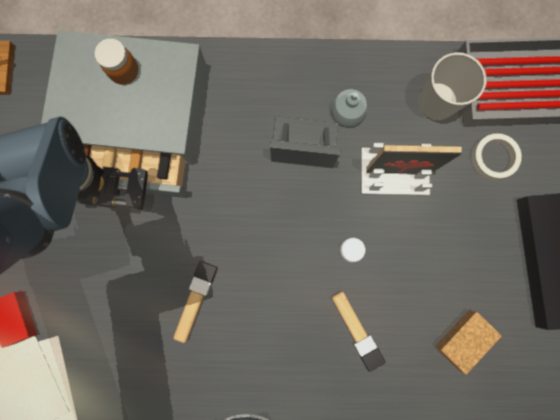

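The drawer is sliding with its front at row ~187. I'll keep pushing.

{"api": "send_rows", "payload": {"moves": [[0.05,0,0,0,0,0],[0.1,0,0,0,0,0],[0.15,0,0,0,0,0],[0.18,0,0,0,0,0],[0.2,0,0,0,0,0],[0.21,0,0,0,0,0],[0.22,0,0,0,0,0],[0.23,0,0,0,0,0],[0.24,0,0,0,0,0],[0.24,0,0,0,0,0]]}}

```text
time_s: 26.2
position: [0.6244, 0.2845, 0.0361]
tcp_rot: [[0.996, -0.09, -0.015], [-0.09, -0.996, -0.005], [-0.015, 0.007, -1.0]]
force: [-5.8, 0.3, 2.3]
opening: 0.003
grasp_force: 2.3
```

{"api": "send_rows", "payload": {"moves": [[0.01,0,0,0,0,0],[0.02,0,0,0,0,0],[0.03,0,0,0,0,0],[0.04,0,0,0,0,0],[0.04,0,0,0,0,0]]}}

```text
time_s: 26.7
position: [0.6321, 0.2837, 0.036]
tcp_rot: [[0.996, -0.09, -0.021], [-0.09, -0.996, -0.006], [-0.02, 0.007, -1.0]]
force: [-10.3, -0.1, 6.9]
opening: 0.008
grasp_force: 5.3
```

{"api": "send_rows", "payload": {"moves": [[0.01,0,-0.01,0,0,0],[0.02,0,-0.02,0,0,0],[0.03,0,-0.02,0,0,0],[0.03,0,-0.02,0,0,0]]}}

```text
time_s: 27.1
position: [0.6316, 0.2835, 0.0366]
tcp_rot: [[0.995, -0.09, -0.038], [-0.09, -0.996, -0.007], [-0.037, 0.01, -0.999]]
force: [-18.5, 3.9, -1.0]
opening: 0.003
grasp_force: 9.2
```

```bash
cat > dr.py <<'E'
from h import *
s,p,d,i=cap('top'); C=cloud(s,d,i); a=np.radians(-5.2)
X=C[...,0]*np.cos(a)+C[...,1]*np.sin(a); Y=-C[...,0]*np.sin(a)+C[...,1]*np.cos(a); z=C[...,2]
for y0,y1 in ((.195,.22),(.22,.25),(.44,.48)):
    m=(Y>y0)&(Y<y1)&(X>.5)&(X<.68); f=X[m&(z>.066)&(z<.083)]; c=X[m&(z>.087)&(z<.096)]
    print(len(f),'front',np.percentile(f,[5,95]).round(4) if len(f) else 0,'cab edge',np.percentile(c,1).round(4) if len(c) else 0)
cv2.imwrite('pics/t3.png',cv2.resize(p[100:260,:230],None,fx=3,fy=3)[...,::-1])
E
python3 dr.py
```

```text
96 front [0.6158 0.63  ] cab edge 0.6299
120 front [0.6159 0.6296] cab edge 0.6298
0 front 0 cab edge 0
```

View pics/t3.png

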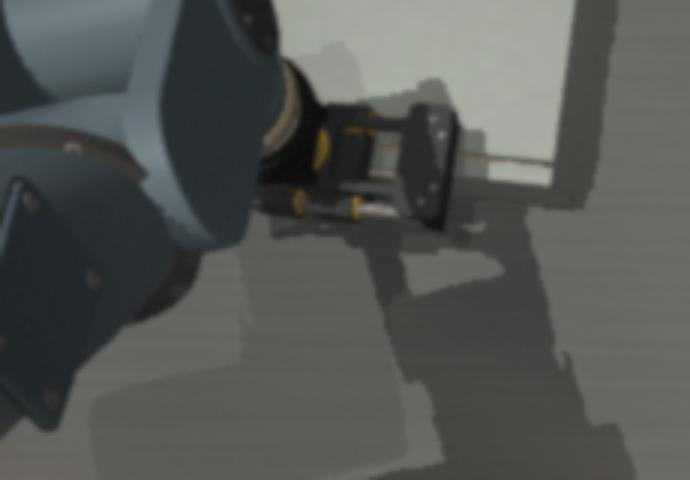

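Run:
```python
from h import *
a=np.radians(-5.2)
def prof(C,nm,y0,y1,lo,hi):
    X=C[...,0]*np.cos(a)+C[...,1]*np.sin(a); Y=-C[...,0]*np.sin(a)+C[...,1]*np.cos(a); z=C[...,2]
    m=(Y>y0)&(Y<y1)&(X>lo)&(X<hi)&(z>-.01); b=np.round(X[m]/.002)*.002
    print(nm,[(round(float(v),3),round(float(np.median(z[m][b==v])),3),int((b==v).sum())) for v in np.unique(b)])
prof(np.load('top0.npz')['P'],'open',.22,.40,.44,.475); prof(np.load('scene0.npz')['P'],'open sc',.22,.40,.44,.475)
prof(np.load('top0.npz')['P'],'open cab',.22,.40,.615,.65); prof(np.load('scene0.npz')['P'],'open cab sc',.22,.40,.615,.65)
for n in('top','scene'):
    s,p,d,i=cap(n); prof(cloud(s,d,i),n,.2,.25,.605,.64)
```

```text
open [(0.44, 0.06, 80), (0.442, 0.078, 92), (0.444, 0.078, 85), (0.446, 0.078, 89), (0.448, 0.078, 91), (0.45, 0.078, 86), (0.452, 0.078, 88), (0.454, 0.077, 71), (0.456, 0.066, 81), (0.458, 0.066, 83), (0.46, 0.066, 72), (0.462, 0.02, 1), (0.464, 0.018, 74), (0.466, 0.018, 74), (0.468, 0.018, 74), (0.47, 0.018, 73), (0.472, 0.018, 70), (0.474, 0.017, 73)]
open sc [(0.44, 0.075, 3), (0.442, 0.076, 23), (0.444, 0.077, 35), (0.446, 0.077, 29), (0.448, 0.077, 52), (0.45, 0.076, 55), (0.452, 0.074, 112), (0.454, 0.07, 166), (0.456, 0.068, 202), (0.458, 0.047, 347), (0.46, 0.043, 586), (0.462, 0.04, 455), (0.464, 0.036, 158), (0.466, 0.019, 58), (0.468, 0.018, 61), (0.47, 0.017, 41), (0.472, 0.017, 33), (0.474, 0.017, 37)]
open cab [(0.616, 0.018, 63), (0.618, 0.018, 74), (0.62, 0.018, 72), (0.622, 0.018, 68), (0.624, 0.018, 70), (0.626, 0.018, 66), (0.628, 0.018, 72), (0.63, 0.086, 216), (0.632, 0.09, 146), (0.634, 0.09, 161), (0.636, 0.089, 152), (0.638, 0.09, 150), (0.64, 0.09, 161), (0.642, 0.09, 155), (0.644, 0.09, 146), (0.646, 0.091, 99), (0.648, 0.092, 83), (0.65, 0.092, 40)]
open
[... 234 characters left out ...]
0.091, 67), (0.65, 0.091, 30)]
top [(0.606, 0.001, 23), (0.608, -0.0, 25), (0.61, 0.001, 26), (0.612, -0.0, 23), (0.614, 0.001, 26), (0.616, 0.047, 181), (0.618, 0.078, 52), (0.62, 0.078, 26), (0.622, 0.078, 26), (0.624, 0.079, 30), (0.626, 0.078, 24), (0.628, 0.078, 27), (0.63, 0.088, 54), (0.632, 0.091, 32), (0.634, 0.091, 37), (0.636, 0.092, 28), (0.638, 0.092, 28), (0.64, 0.092, 12)]
scene [(0.606, 0.149, 1), (0.608, 0.15, 1), (0.612, 0.15, 1), (0.614, 0.147, 2), (0.616, 0.148, 1), (0.62, 0.148, 1), (0.622, 0.149, 2), (0.624, 0.148, 2), (0.626, 0.088, 1), (0.628, 0.09, 6), (0.63, 0.091, 10), (0.632, 0.091, 11), (0.634, 0.091, 17), (0.636, 0.091, 20), (0.638, 0.091, 19), (0.64, 0.091, 6)]
```

Panel is 14 mm thick and now flush with the cabinet edge (0.616–0.630), after 0.175 m of travel. The drawer is home, so I'll back off and re-check it once clear.

{"api": "send_rows", "payload": {"moves": [[-0.1,0,0,0,0,0],[-0.2,0,0,0,0,0],[-0.3,0,-0.1,0,0,0],[-0.4,0,-0.3,0,0,0],[-0.4,0,-0.5,0,0,0],[-0.4,0,-0.7,0,0,0],[-0.4,0,-0.9,0,0,0],[-0.4,0,-1,0,0,0],[-0.4,0,-1,0,0,0],[-0.4,0,-1,0,0,0]], "grip": 0.6}}

```text
time_s: 28.25
position: [0.5482, 0.2931, 0.293]
tcp_rot: [[0.996, -0.091, -0.007], [-0.091, -0.996, -0.004], [-0.007, 0.005, -1.0]]
force: [-1.1, -0.4, 0.2]
opening: 0.597
grasp_force: 0.0
```

```bash
python3 dr.py
python3 - <<'E'
from h import *
row([.55,-.10,.30],-5.2)
E
```

```text
101 front [0.6159 0.6301] cab edge 0.6299
114 front [0.616  0.6292] cab edge 0.6297
0 front 0 cab edge 0.631
row [0.153, 1.564, -0.027, 0.004, 0.007, 0.0] from [0.5473 0.2928 0.2914] t 28.3 op 0.6
```

{"api": "send_rows", "payload": {"moves": [[0.15,1,-0.04,0,0,-0.6],[0.15,1,-0.04,0,0,-0.6],[0.15,1,-0.04,0,0,-0.6],[0.15,1,-0.04,0,0,-0.6],[0.15,1,-0.04,0,0,-0.6],[0.15,1,-0.04,0,0,-0.6],[0.15,1,-0.04,0,0,-0.6],[0.15,1,-0.04,0,0,-0.6]]}}

```text
time_s: 29.1
position: [0.5614, 0.0397, 0.3009]
tcp_rot: [[0.66, 0.751, -0.015], [0.751, -0.66, -0.004], [-0.013, -0.008, -1.0]]
force: [0.7, -0.3, 0.8]
opening: 0.599
grasp_force: 0.0
```

Run:
```python
from h import *
row([.636,-.30,.33],89.7)
```

```text
row [-0.825, 1.12, -0.115, -0.008, 0.006, -0.456] from [0.5614 0.0397 0.3009] t 29.1 op 0.6
```

{"api": "send_rows", "payload": {"moves": [[-0.74,1,-0.115,-0.008,0.006,-0.456],[-0.74,1,-0.115,-0.008,0.006,-0.456],[-0.74,1,-0.115,-0.008,0.006,-0.456],[-0.74,1,-0.115,-0.008,0.006,-0.456],[-0.74,1,-0.115,-0.008,0.006,-0.456],[-0.74,1,-0.115,-0.008,0.006,-0.456],[-0.74,1,-0.115,-0.008,0.006,-0.456],[-0.74,1,-0.115,-0.008,0.006,-0.456],[-0.74,1,-0.115,-0.008,0.006,-0.456]]}}

```text
time_s: 30.0
position: [0.6284, -0.2618, 0.3307]
tcp_rot: [[0.003, 1.0, 0.001], [1.0, -0.003, 0.002], [0.002, 0.001, -1.0]]
force: [0.4, 0.8, 0.1]
opening: 0.604
grasp_force: 0.0
```

```bash
cat > bd.py <<'E'
from h import *
s,p,d,i=cap('wrist'); C=cloud(s,d,i); cv2.imwrite('pics/w3.png',p[...,::-1])
m=(d>0)&(C[...,2]>.17)&(C[...,2]<.195)&(abs(C[...,0]-.635)<.05)&(abs(C[...,1]+.32)<.1)
X=C[m]; print(len(X),np.median(X[:,2]),np.percentile(X[:,2],95),cv2.minAreaRect((X[:,:2]*1000).astype(np.float32)),'x',np.percentile(X[:,0],[2,98]))
row([.6365,-.3194,.155],89.8)
E
python3 bd.py
```

```text
1195 0.18177992845854096 0.18297190423817578 ((634.3325805664062, -302.64825439453125), (105.52002716064453, 13.892704963684082), 89.78190612792969) x [0.62730466 0.6409134 ]
row [-0.235, 0.032, 0.705, 0.001, -0.001, 0.001] from [ 0.6284 -0.261   0.3313] t 30.05 op 0.6
```

View pics/w3.png

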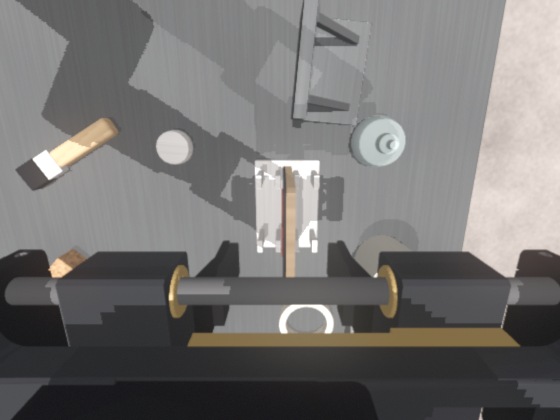

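The wrist view shows the board's top edge at (290,220), the plate upright at (307,60) and the burner at (378,140).

Run:
```python
from h import *
s,p,d,i=cap('wrist'); C=cloud(s,d,i)
m=(d>0)&(C[...,2]>.108)&(C[...,2]<.122)&(C[...,0]>.62)&(C[...,0]<.69)&(C[...,1]>-.2)&(C[...,1]<-.02)
X=C[m]; print(len(X),np.median(X[:,2]),cv2.minAreaRect((X[:,:2]*1000).astype(np.float32)))
a=np.radians(-5.3); u=X[:,0]*np.cos(a)+X[:,1]*np.sin(a); v=-X[:,0]*np.sin(a)+X[:,1]*np.cos(a)
print('u',np.percentile(u,[2,50,98]),'v',np.percentile(v,[1,99]))
row([.6343,-.3197,.155],89.8)
```

```text
1673 0.114811914686962 ((654.0344848632812, -116.59504699707031), (125.9422836303711, 16.085412979125977), 84.55170440673828)
u [0.65419585 0.66192118 0.66962742] v [-0.11725596  0.00581756]
row [-0.237, 0.022, 0.706, 0.001, -0.001, 0.001] from [ 0.6285 -0.2607  0.3317] t 30.1 op 0.6
```

{"api": "send_rows", "payload": {"moves": [[-0.237,0.022,0,0,0,0],[-0.237,0.022,0,0,0,0],[-0.237,0.022,0.1,0,0,0],[-0.237,0.022,0.25,0,0,0],[-0.237,0.022,0.4,0,0,0],[-0.237,0.022,0.55,0,0,0],[-0.237,0.022,0.65,0,0,0],[-0.237,0.022,0.705,0,0,0],[-0.237,0.022,0.705,0,0,0],[-0.237,0.022,0.705,0,0,0]]}}

```text
time_s: 31.1
position: [0.6357, -0.3221, 0.1577]
tcp_rot: [[0.002, 1.0, 0.006], [1.0, -0.002, -0.002], [-0.002, 0.006, -1.0]]
force: [0.4, -0.1, -0.2]
opening: 0.599
grasp_force: 0.0
```

{"api": "send_rows", "payload": {"moves": [[0,0,0,0,0,0],[0,0,0,0,0,0],[0,0,0,0,0,0],[0,0,0,0,0,0],[0,0,0,0,0,0],[0,0,0,0,0,0]], "grip": 0.05}}

```text
time_s: 31.7
position: [0.6347, -0.3224, 0.1565]
tcp_rot: [[0.003, 1.0, 0.004], [1.0, -0.003, -0.0], [-0.0, 0.004, -1.0]]
force: [-0.8, -0.1, 1.5]
opening: 0.16
grasp_force: 30.0
```

{"api": "send_rows", "payload": {"moves": [[0,0,-0.05,0,0,0],[0,0,-0.1,0,0,0],[0,0,-0.15,0,0,0],[0,0,-0.2,0,0,0],[0,0,-0.3,0,0,0],[0,0,-0.4,0,0,0],[0,0,-0.5,0,0,0],[0,0,-0.5,0,0,0],[0,0,-0.5,0,0,0]]}}

```text
time_s: 32.6
position: [0.6343, -0.3223, 0.2822]
tcp_rot: [[0.003, 1.0, 0.005], [1.0, -0.003, -0.001], [-0.001, 0.005, -1.0]]
force: [0.3, -0.3, -2.7]
opening: 0.159
grasp_force: 30.0
```

```bash
cat > pl.py <<'E'
from h import *
import sys
a=-5.3; c,sn=np.cos(np.radians(a)),np.sin(np.radians(a))
def target(du,z,th=17.5,v=-.0507,uf=.654,s=None):
    u=uf+du; pos=[u*c-v*sn,u*sn+v*c,z]
    T=Ro.from_rotvec(np.radians(th)*np.array([-sn,c,0])).as_matrix()
    return row(pos,90+a,T,s)
s=readout.read_state(); x,y=s['position'][:2]; print('now u-uf',x*c+y*sn-.654,'v',-x*sn+y*c,'z',s['position'][2], 'F',np.round(s['force'],1))
for q in sys.argv[1:]: target(*map(float,q.split(',')))
E
python3 pl.py -.06,.27 -.06,.27,0
```

```text
now u-uf 0.0073879383222204 v -0.26228869143395694 z 0.28215003458229004 F [ 0.3 -0.3 -2.7]Traceback (most recent call last):
  File "pl.py", line 9, in <module>
    for q in sys.argv[1:]: target(*map(float,q.split(',')))
                           ~~~~~~^^^^^^^^^^^^^^^^^^^^^^^^^^
  File "pl.py", line 7, in target
    return row(pos,90+a,T,s)
  File "h.py", line 16, in row
    if tilt: T=tilt@T if isinstance(tilt,np.ndarray) else T
       ^^^^
ValueError: The truth value of an array with more than one element is ambiguous. Use a.any() or a.all()
```

```bash
sed -i 's/    if tilt: T=tilt@T if isinstance(tilt,np.ndarray) else T/    if isinstance(tilt,np.ndarray): T=tilt@T/' h.py; python3 pl.py -.06,.28 -.06,.28,0
```

```text
now u-uf 0.0073879383222204 v -0.26228869143395694 z 0.28215003458229004 F [ 0.3 -0.3 -2.7]
row [0.867, -0.192, 0.007, 0.198, 0.009, 0.057] from [ 0.6343 -0.3223  0.2822] t 32.6 op 0.16
row [0.867, -0.192, 0.007, 0.003, 0.001, 0.057] from [ 0.6343 -0.3223  0.2822] t 32.6 op 0.16
```

{"api": "send_rows", "payload": {"moves": [[0.1,-0.19,0,0,0,0],[0.25,-0.19,0,0,0,0],[0.4,-0.19,0,0,0,0.03],[0.55,-0.19,0,0,0,0.057],[0.7,-0.19,0,0,0,0.057],[0.867,-0.19,0,0.05,0,0.057],[0.867,-0.19,0,0.1,0,0.057],[0.867,-0.19,0,0.15,0.009,0.057],[0.867,-0.19,0,0.198,0.009,0.057],[0.867,-0.19,0,0.198,0.009,0.057],[0.867,-0.19,0,0.198,0.009,0.057]]}}

```text
time_s: 33.7
position: [0.5868, -0.1051, 0.2793]
tcp_rot: [[0.093, 0.948, -0.303], [0.996, -0.088, 0.029], [0.001, -0.304, -0.953]]
force: [0.1, 0.1, -1.9]
opening: 0.161
grasp_force: 30.0
```

```bash
python3 - <<'E'
from h import *
s,p,d,i=cap('scene'); cv2.imwrite('pics/s2.png',p[...,::-1])
E
python3 pl.py -.012,.17 -.012,.147
```

```text
now u-uf -0.060189525725066084 v -0.050553985739999495 z 0.27997693864784967 F [ 0.2 -0.1 -1.8]
row [-0.001, 0.317, 0.361, -0.002, -0.001, -0.0] from [ 0.5866 -0.1052  0.28  ] t 33.75 op 0.16
row [-0.001, 0.345, 0.448, -0.002, -0.001, -0.0] from [ 0.5866 -0.1052  0.28  ] t 33.75 op 0.16
```

View pics/s2.png

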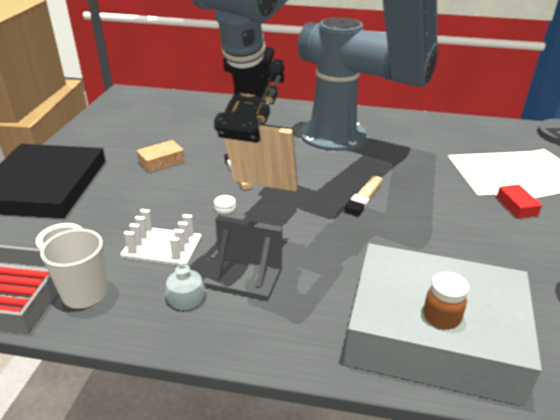

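The scene view shows the board held tilted at (265,155), in front of the plate at (250,250), rack empty. Lowering it.

{"api": "send_rows", "payload": {"moves": [[0,0.08,0.1,0,0,0],[0,0.15,0.2,0,0,0],[0,0.23,0.3,0,0,0],[0,0.3,0.39,0,0,0],[0,0.345,0.448,-0.002,0,0],[0,0.345,0.448,-0.002,0,0],[0,0.345,0.448,-0.002,0,0]]}}

```text
time_s: 34.45
position: [0.6352, -0.11, 0.149]
tcp_rot: [[0.093, 0.95, -0.298], [0.996, -0.089, 0.028], [-0.0, -0.299, -0.954]]
force: [-0.3, 0.4, -1.9]
opening: 0.159
grasp_force: 30.0
```

```bash
python3 pl.py -.012,.140 -.004,.140 .001,.1395
python3 - <<'E'
from h import *
s,p,d,i=cap('scene'); C=cloud(s,d,i)
# board lower back edge height check, back face fit in plate frame
a=np.radians(-5.3); u=C[...,0]*np.cos(a)+C[...,1]*np.sin(a); v=-C[...,0]*np.sin(a)+C[...,1]*np.cos(a); z=C[...,2]
m=(abs(v+.048)<.1)&(u>.56)&(u<.72)&(z>.118)&(z<.152); 
print('v edges',np.percentile(v[m],[1,99]), np.polyfit(z[m],u[m],1), m.sum())
E
```

```text
now u-uf -0.011339588967360092 v -0.0508502369531378 z 0.14901621444915056 F [-0.3  0.4 -1.9]
row [0.001, 0.008, 0.035, 0.001, -0.0, -0.0] from [ 0.6352 -0.11    0.149 ] t 34.45 op 0.16
row [0.001, 0.039, 0.026, 0.001, -0.0, -0.0] from [ 0.6352 -0.11    0.149 ] t 34.45 op 0.16
row [0.001, 0.058, 0.022, 0.001, -0.0, -0.0] from [ 0.6352 -0.11    0.149 ] t 34.45 op 0.16
v edges [-0.0467163  0.0226014] [0.3277926  0.60154835] 365
```

{"api": "send_rows", "payload": {"moves": [[0,0.004,0.015,0,0,0],[0,0.008,0.03,0,0,0],[0,0.008,0.033,0,0,0],[0,0.008,0.033,0,0,0],[0,0.008,0.033,0,0,0]]}}

```text
time_s: 35.0
position: [0.635, -0.1098, 0.1401]
tcp_rot: [[0.093, 0.95, -0.298], [0.996, -0.088, 0.028], [0.0, -0.299, -0.954]]
force: [0.6, 0.1, -0.6]
opening: 0.158
grasp_force: 30.0
```

```bash
python3 pl.py -.003,.1395 .003,.1395
```

```text
now u-uf -0.011607336416921132 v -0.05067334615941471 z 0.14010058279150492 F [ 0.6  0.1 -0.6]
row [-0.0, 0.034, -0.008, 0.001, -0.0, -0.0] from [ 0.635  -0.1098  0.1401] t 35.0 op 0.16
row [-0.0, 0.056, -0.015, 0.001, -0.0, -0.0] from [ 0.635  -0.1098  0.1401] t 35.0 op 0.16
```

{"api": "send_rows", "payload": {"moves": [[0,0.01,-0.003,0,0,0],[0,0.02,-0.005,0,0,0],[0,0.03,-0.008,0,0,0],[0,0.038,-0.01,0,0,0],[0,0.038,-0.01,0,0,0]]}}

```text
time_s: 35.5
position: [0.6444, -0.1107, 0.1397]
tcp_rot: [[0.093, 0.95, -0.3], [0.996, -0.088, 0.028], [-0.0, -0.301, -0.954]]
force: [-1.9, 0.1, 2.0]
opening: 0.157
grasp_force: 30.1
```

{"api": "send_rows", "payload": {"moves": [[0,0.005,-0.001,0,0,0],[0,0.01,-0.002,0,0,0],[0,0.01,-0.002,0,0,0],[0,0.01,-0.002,0,0,0]]}}

```text
time_s: 35.9
position: [0.6468, -0.1109, 0.1393]
tcp_rot: [[0.093, 0.95, -0.299], [0.996, -0.088, 0.028], [0.0, -0.301, -0.954]]
force: [-2.4, 0.7, 3.2]
opening: 0.16
grasp_force: 30.3
```

```bash
python3 pl.py .001,.1395 .003,.1395
```

```text
now u-uf 0.0002685218108186005 v -0.05069216067695751 z 0.13930960913414145 F [-2.4  0.7  3.2]
row [-0.0, 0.003, -0.002, 0.0, -0.0, -0.0] from [ 0.6468 -0.1109  0.1393] t 35.9 op 0.16
row [-0.0, 0.01, -0.004, 0.0, -0.0, -0.0] from [ 0.6468 -0.1109  0.1393] t 35.9 op 0.16
```

{"api": "send_rows", "payload": {"moves": [[0,0.004,-0.003,0,0,0],[0,0.008,-0.006,0,0,0],[0,0.008,-0.006,0,0,0],[0,0.008,-0.006,0,0,0]]}}

```text
time_s: 36.3
position: [0.648, -0.111, 0.1395]
tcp_rot: [[0.093, 0.949, -0.302], [0.996, -0.088, 0.028], [0.0, -0.304, -0.953]]
force: [-6.2, 1.2, 1.9]
opening: 0.158
grasp_force: 30.1
```

{"api": "send_rows", "payload": {"moves": [[0,0.004,-0.002,0,0,0],[0,0.008,-0.004,0,0,0],[0,0.008,-0.004,0,0,0],[0,0.008,-0.004,0,0,0]]}}

```text
time_s: 36.7
position: [0.6481, -0.111, 0.1395]
tcp_rot: [[0.093, 0.947, -0.307], [0.996, -0.088, 0.029], [0.0, -0.309, -0.951]]
force: [-9.6, 0.4, 1.9]
opening: 0.163
grasp_force: 30.0
```

Contact with the plate. I'll relax slightly, release, then withdraw along the tool axis.

{"api": "send_rows", "payload": {"moves": [[0,-0.008,0.002,0,0,0],[0,-0.01,0.002,0,0,0],[0,-0.01,0.002,0,0,0]]}}

```text
time_s: 37.0
position: [0.6479, -0.111, 0.1397]
tcp_rot: [[0.093, 0.949, -0.301], [0.996, -0.088, 0.028], [0.0, -0.303, -0.953]]
force: [-5.8, 0.2, 0.5]
opening: 0.16
grasp_force: 30.1
```

{"api": "send_rows", "payload": {"moves": [[0,0,0,0,0,0],[0,0,0,0,0,0],[0,0,0,0,0,0],[0,0,0,0,0,0],[0,0,0,0,0,0],[0,0,-0.05,0,0,0],[0,0,-0.12,0,0,0],[0,0,-0.25,0,0,0],[0,0,-0.4,0,0,0],[0,0,-0.5,0,0,0],[0,0,-0.5,0,0,0]], "grip": 0.35}}

```text
time_s: 38.1
position: [0.69, -0.1154, 0.2656]
tcp_rot: [[0.092, 0.953, -0.287], [0.996, -0.089, 0.024], [-0.002, -0.288, -0.958]]
force: [0.2, 0.1, 0.9]
opening: 0.349
grasp_force: 0.0
```

```bash
python3 pl.py
python3 - <<'E'
from h import *
s,p,d,i=cap('scene'); cv2.imwrite('pics/s3.png',p[...,::-1])
for n in ('top','wrist'):
    s,p,d,i=cap(n); C=cloud(s,d,i); a=np.radians(-5.3); u=C[...,0]*np.cos(a)+C[...,1]*np.sin(a); v=-C[...,0]*np.sin(a)+C[...,1]*np.cos(a); z=C[...,2]
    if n=='top': cv2.imwrite('pics/t4.png',p[...,::-1])
    m=(d>0)&(abs(v+.048)<.09)&(u>.58)&(u<.648)&(z>.01)&(z<.15)
    if m.sum()>100: f=np.polyfit(z[m],u[m],1); print(n,m.sum(),'slant',np.degrees(np.arctan(f[0])),'u0-uf',f[1]-.654,'v',np.percentile(v[m],[1,99]),'z',z[m].max())
E
```

```text
now u-uf 0.04366261968040408 v -0.05118687430330267 z 0.2655865785184611 F [0.2 0.1 0.9]
top 714 slant 19.289286411180882 u0-uf -0.053968185073765884 v [-0.11768193 -0.07568026] z 0.13940225496769432
wrist 198 slant 16.935932858963362 u0-uf -0.05022577794364069 v [-0.09507278  0.02157192] z 0.13182895529916303
```

View pics/s3.png

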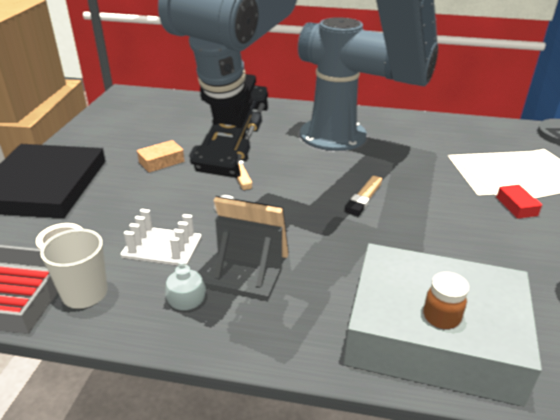

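The board leans on the plate at (250,230). I'll clear the arm and verify.

{"api": "send_rows", "payload": {"moves": [[0,0,-0.2,0,0,0],[0,0,-0.3,0,0,0],[-0.2,-0.2,-0.3,0,0,0],[-0.4,-0.4,-0.3,0,0,0],[-0.6,-0.6,-0.3,0,0,0],[-0.8,-0.8,-0.3,0,0,0],[-0.9,-0.8,-0.3,0,0,0],[-0.9,-0.8,-0.3,0,0,0],[-0.9,-0.8,-0.3,0,0,0],[-0.9,-0.8,-0.3,0,0,0]]}}

```text
time_s: 39.25
position: [0.4967, -0.3236, 0.39]
tcp_rot: [[0.096, 0.949, -0.3], [0.995, -0.09, 0.031], [0.002, -0.301, -0.954]]
force: [-0.7, 0.2, -0.1]
opening: 0.347
grasp_force: 0.0
```

```bash
python3 - <<'E'
from h import *
for n in ('top','scene'):
    s,p,d,i=cap(n); C=cloud(s,d,i); a=np.radians(-5.3); u=C[...,0]*np.cos(a)+C[...,1]*np.sin(a); v=-C[...,0]*np.sin(a)+C[...,1]*np.cos(a); z=C[...,2]
    if n=='top': cv2.imwrite('pics/t5.png',p[...,::-1])
    m=(d>0)&(abs(v+.048)<.09)&(u>.58)&(u<.66)&(z>.01)&(z<.155)
    if n=='top': f=np.polyfit(z[m],u[m],1); print(n,m.sum(),'slant',np.degrees(np.arctan(f[0])),'u0-uf',f[1]-.654)
    m=(z>.14)&(z<.175)&(abs(v+.048)<.1)&(u>.6)&(u<.7); r=cv2.minAreaRect((C[m][:,:2]*1000).astype(np.float32))
    print('top edge',m.sum(),'v',np.percentile(v[m],[1,99]),'u',np.percentile(u[m],[2,98]),'z',z[m].max(),r)
E
python3 dr.py
```

```text
top 2835 slant 19.408942062172237 u0-uf -0.05427731406012237
top edge 1054 v [-0.11720154  0.02052979] u [0.64922332 0.67042271] z 0.16881675812312177 ((652.38818359375, -109.12812805175781), (139.86219787597656, 24.1489315032959), 84.88005065917969)
top edge 804 v [-0.11612091  0.02224833] u [0.65676062 0.67216328] z 0.16651607570492083 ((657.8490600585938, -108.92471313476562), (141.01913452148438, 21.597570419311523), 86.96414947509766)
100 front [0.616  0.6296] cab edge 0.6297
117 front [0.6157 0.6291] cab edge 0.6298
149 front [0.6155 0.6288] cab edge 0.6295
```

View pics/t5.png

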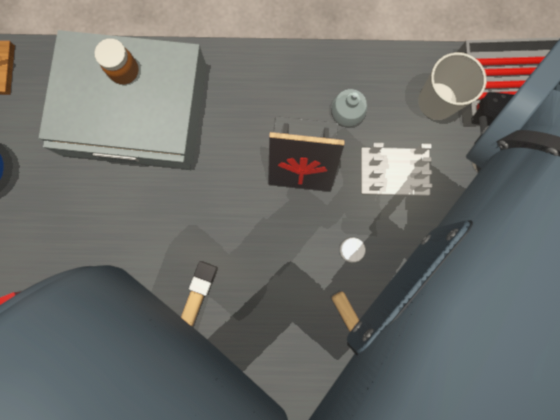

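Run:
```python
from h import *
def slant(C,mask,nm,a):
    k=cv2.erode(mask.astype(np.uint8),np.ones((7,7)))>0; X=C[k]; mu=X.mean(0); n=np.linalg.svd(X-mu,full_matrices=False)[2][2]; n*=-np.sign(n[0])
    print(nm,k.sum(),'slant from vertical',np.degrees(np.arcsin(n[2])),'n yaw',np.degrees(np.arctan2(-n[1],-n[0])))
P=np.load('top0.npz')['P']; m=np.zeros(P.shape[:2],bool); x,y,z=np.moveaxis(P,-1,0)
slant(P,(z>.075)&(z<.178)&(y<-.26)&(y>-.385)&(x>.6)&(x<.66),'upright board',0)
slant(P,(z>.008)&(z<.11)&(y<-.045)&(y>-.172)&(x>.6)&(x<.68),'plate face',0)
s,p,d,i=cap('top'); C=cloud(s,d,i); x,y,z=np.moveaxis(C,-1,0)
slant(C,(z>.008)&(z<.155)&(y<-.04)&(y>-.18)&(x>.57)&(x<.68),'board now',0)
```

```text
upright board 311 slant from vertical 1.0207995965102448 n yaw -0.22614718119986965
plate face 277 slant from vertical -0.16539315098243132 n yaw -5.288881599611
board now 1744 slant from vertical 19.372546261712444 n yaw -5.268636087992726
```

Run:
```python
from h import *
row([.55,-.22,.38],130); row([.60,-.11,.36],175)
```

```text
row [0.423, 0.172, -0.011, -0.184, -0.078, -0.498] from [ 0.4987 -0.3216  0.3902] t 39.45 op 0.35
row [0.879, 0.348, 0.018, -0.152, -0.154, -0.994] from [ 0.4987 -0.3216  0.3902] t 39.45 op 0.35
```

{"api": "send_rows", "payload": {"moves": [[0.42,0.17,-0.011,-0.184,-0.078,-0.498],[0.42,0.17,-0.011,-0.184,-0.078,-0.498],[0.42,0.17,-0.011,-0.184,-0.078,-0.498],[0.42,0.17,-0.011,-0.184,-0.078,-0.498],[0.42,0.17,-0.011,-0.184,-0.078,-0.498],[0.42,0.17,-0.011,-0.184,-0.078,-0.498],[0.88,0.348,0.018,-0.152,-0.154,-0.994],[0.88,0.348,0.018,-0.152,-0.154,-0.994],[0.88,0.348,0.018,-0.152,-0.154,-0.994],[0.88,0.348,0.018,-0.152,-0.154,-0.994],[0.88,0.348,0.018,-0.152,-0.154,-0.994],[0.88,0.348,0.018,-0.152,-0.154,-0.994]]}}

```text
time_s: 40.65
position: [0.6001, -0.1092, 0.3602]
tcp_rot: [[-0.997, 0.082, 0.0], [0.082, 0.997, -0.001], [-0.001, -0.001, -1.0]]
force: [0.3, 0.6, 0.5]
opening: 0.349
grasp_force: 0.0
```

Run:
```python
from h import *
s,p,d,i=cap('wrist'); C=cloud(s,d,i); cv2.imwrite('pics/w5.png',p[...,::-1]); x,y,z=np.moveaxis(C,-1,0)
m=(d>0)&(z>.008)&(z<.158)&(y<-.04)&(y>-.18)&(x>.57)&(x<.69)
k=cv2.erode(m.astype(np.uint8),np.ones((5,5)))>0; X=C[k]; print(len(X),X.min(0),X.max(0))
for _ in range(3):
    mu=X.mean(0); n=np.linalg.svd(X-mu,full_matrices=False)[2][2]; n*=-np.sign(n[0]); X=X[abs((X-mu)@n)<.003]
print(len(X),'slant',np.degrees(np.arcsin(n[2])),'yaw',np.degrees(np.arctan2(-n[1],-n[0])),s['position'])
t=(d>0)&(abs(z)<.01); A=C[t]; c=np.linalg.lstsq(np.c_[A[:,:2],np.ones(len(A))],A[:,2],rcond=None)[0]; print('table tilt deg',np.degrees(c[:2]))
```

```text
4219 [ 0.59199856 -0.17536837  0.01394452] [ 0.65054832 -0.04316832  0.15431151]
4219 slant 19.500092405556376 yaw -5.332429457766688 [ 0.60013372 -0.10922068  0.3601944 ]
table tilt deg [ 0.06547988 -0.00164574]
```

The slant measures 19.5°, close to the upper limit. I'll nudge the lower edge about 5 mm inward with closed fingers, tool leaned back so the gripper body stays clear.

```bash
cat > nd.py <<'E'
from h import *
import sys
a=-5.3; c,sn=np.cos(np.radians(a)),np.sin(np.radians(a))
s=readout.read_state(); x,y=s['position'][:2]; print('now du',x*c+y*sn-.654,'v',-x*sn+y*c,'z',s['position'][2],'F',np.round(s['force'],1))
for q in sys.argv[1:]:
    du,z=map(float,q.split(',')); u=.654+du; v=-.048
    row([u*c-v*sn,u*sn+v*c,z],180+a,Ro.from_rotvec(np.radians(-20)*np.array([-sn,c,0])).as_matrix(),s)
E
python3 nd.py -.11,.20
```

```text
now du -0.046375245617142236 v -0.053556273991039696 z 0.3602560038452344 F [ 1.2  0.  -0.1]
row [0.255, 0.025, 0.641, 0.001, -0.222, 0.006] from [ 0.6001 -0.1095  0.3603] t 40.7 op 0.35
```

{"api": "send_rows", "payload": {"moves": [[0.255,0.025,0,0,-0.1,0],[0.255,0.025,0,0,-0.222,0.006],[0.255,0.025,0.2,0,-0.222,0.006],[0.255,0.025,0.4,0,-0.222,0.006],[0.255,0.025,0.64,0,-0.222,0.006],[0.255,0.025,0.64,0,-0.222,0.006],[0.255,0.025,0.64,0,-0.222,0.006],[0.255,0.025,0.64,0,-0.222,0.006]], "grip": 0.0}}

```text
time_s: 41.5
position: [0.539, -0.1003, 0.2026]
tcp_rot: [[-0.934, 0.097, 0.345], [0.091, 0.995, -0.034], [-0.347, -0.001, -0.938]]
force: [0.6, 0.1, -0.1]
opening: 0.002
grasp_force: 0.0
```

```bash
python3 nd.py -.10,.0075
```

```text
now du -0.10799472288564171 v -0.05006080534080221 z 0.2026326598423803 F [ 0.6  0.1 -0.1]
row [0.241, 0.009, 0.743, -0.002, 0.003, -0.003] from [ 0.539  -0.1003  0.2026] t 41.5 op 0.0
```

{"api": "send_rows", "payload": {"moves": [[0.08,0.009,0.15,0,0,0],[0.13,0.009,0.3,0,0,0],[0.18,0.009,0.45,0,0,0],[0.22,0.009,0.6,0,0,0],[0.235,0.009,0.7,0,0.003,0],[0.241,0.009,0.74,0,0.003,-0.003],[0.241,0.009,0.74,0,0.003,-0.003],[0.241,0.009,0.74,0,0.003,-0.003]]}}

```text
time_s: 42.3
position: [0.5508, -0.0985, 0.0132]
tcp_rot: [[-0.94, 0.091, 0.33], [0.084, 0.996, -0.035], [-0.332, -0.005, -0.943]]
force: [0.5, -0.2, 0.3]
opening: 0.006
grasp_force: 0.0
```

```bash
python3 nd.py -.064,.0075 -.0575,.0075
```

```text
now du -0.09646249944147811 v -0.047200144730820265 z 0.013222155471991855 F [ 0.5 -0.2  0.3]
row [-0.115, -0.003, 0.065, -0.003, -0.007, 0.002] from [ 0.5508 -0.0985  0.0132] t 42.3 op 0.01
row [-0.139, -0.003, 0.073, -0.003, -0.007, 0.002] from [ 0.5508 -0.0985  0.0132] t 42.3 op 0.01
```

{"api": "send_rows", "payload": {"moves": [[-0.03,-0.003,0.01,0,0,0],[-0.06,-0.003,0.025,0,0,0],[-0.08,-0.003,0.04,0,0,0],[-0.1,-0.003,0.055,0,0,0],[-0.105,-0.003,0.06,0,0,0],[-0.105,-0.003,0.06,0,0,0],[-0.105,-0.003,0.06,0,0,0]]}}

```text
time_s: 43.0
position: [0.5786, -0.1017, 0.0066]
tcp_rot: [[-0.94, 0.094, 0.327], [0.088, 0.996, -0.035], [-0.329, -0.004, -0.944]]
force: [-0.8, 0.3, 0.2]
opening: 0.008
grasp_force: 0.0
```

```bash
python3 nd.py -.0575,.0075
```

```text
now du -0.06849553733823854 v -0.04781953380116365 z 0.006619129498250196 F [-0.8  0.3  0.2]
row [-0.043, -0.001, 0.011, -0.003, -0.009, -0.0] from [ 0.5786 -0.1017  0.0066] t 43.0 op 0.01
```

{"api": "send_rows", "payload": {"moves": [[-0.008,0,0.002,0,0,0],[-0.016,0,0.004,0,0,0],[-0.024,0,0.006,0,0,0],[-0.032,0,0.009,0,0,0],[-0.043,0,0.011,0,0,0],[-0.043,0,0.011,0,0,0],[-0.043,0,0.011,0,0,0]]}}

```text
time_s: 43.7
position: [0.5895, -0.1026, 0.0063]
tcp_rot: [[-0.941, 0.095, 0.326], [0.089, 0.995, -0.034], [-0.328, -0.003, -0.945]]
force: [-1.4, -0.4, -1.0]
opening: 0.007
grasp_force: 0.4
```

```bash
cat > ms.py <<'E'
from h import *
for n in ('wrist','top'):
    s,p,d,i=cap(n); C=cloud(s,d,i); x,y,z=np.moveaxis(C,-1,0)
    m=(d>0)&(z>.03)&(z<.15)&(y<-.045)&(y>-.175)&(x>.59)&(x<.69)
    k=cv2.erode(m.astype(np.uint8),np.ones((5,5)))>0; X=C[k]
    if len(X)<100: continue
    for _ in range(3):
        mu=X.mean(0); v=np.linalg.svd(X-mu,full_matrices=False)[2][2]; v*=-np.sign(v[0]); X=X[abs((X-mu)@v)<.003]
    print(n,len(X),'slant',np.degrees(np.arcsin(v[2])),'yaw',np.degrees(np.arctan2(-v[1],-v[0])))
E
python3 ms.py; python3 nd.py -.055,.0075
```

```text
wrist 186 slant 20.001786354365528 yaw -4.4787043684610195
top 1303 slant 17.952783525008122 yaw -4.958603377608004
now du -0.057484772201404355 v -0.04774286670332998 z 0.006417142566371336 F [-1.9  0.9  0.9]
row [-0.011, -0.001, -0.001, -0.002, -0.01, -0.001] from [ 0.5896 -0.1026  0.0064] t 43.8 op 0.0
```

Slant is down to about 18°. Backing off and checking.

{"api": "send_rows", "payload": {"moves": [[0.05,0,-0.01,0,0,0],[0.12,0,-0.03,0,0,0],[0.2,0,-0.1,0,0,0],[0.3,0,-0.3,0,0,0],[0.35,0,-0.5,0,0,0],[0.35,0,-0.7,0,0,0],[0.35,0,-0.9,0,0,0],[0.35,0,-1,0,0,0],[0.35,0,-1,0,0,0],[0.35,0,-1,0,0,0],[0.35,0,-1,0,0,0]]}}

```text
time_s: 44.9
position: [0.4258, -0.0864, 0.2133]
tcp_rot: [[-0.941, 0.095, 0.326], [0.089, 0.995, -0.034], [-0.327, -0.003, -0.945]]
force: [-0.8, 0.1, -0.0]
opening: 0.007
grasp_force: 0.0
```

```bash
python3 ms.py; python3 dr.py
python3 - <<'E'
from h import *
s,p,d,i=cap('scene'); cv2.imwrite('pics/s6.png',p[...,::-1])
E
```

```text
top 1543 slant 17.685309592988922 yaw -5.293407767669882
100 front [0.6157 0.6295] cab edge 0.6297
116 front [0.6157 0.6294] cab edge 0.6298
157 front [0.6155 0.6307] cab edge 0.6295
```

View pics/s6.png

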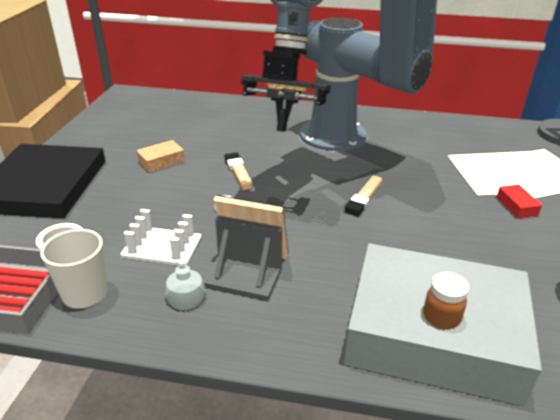

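The board leans squarely at 17.7° at (250,225), the drawer is shut, the burner is in place, and the arm is clear. Handing in.

```bash
python3 -c "
from h import *
print(ticket.hand_in())"
```

```text
the job is handed in; nothing more can be done
None
```

I handed the job in: all four tools are in the drawer, the drawer is shut flush with the cabinet, and the board leans centrally and squarely against the angle plate at about 18°, with the tin and burner not touched.

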